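# Find the socket that fits the lock nut and snug it down

### The job

The lock nut on the adapter held in the clamp is loose, and nobody noted its size: try the nut sockets from the rail on it until you find the one that fits (goes fully on and does not spin round the nut), standing any that do not fit back on posts of the rail. With the right socket turn the nut clockwise until it is fully down, and finish there, still holding the socket by its grip, upright and fully seated on the nut; do not knock over the solvent bottle.

Things in the scene. Friction and masses are not known exactly. Their poses are not given: they have to be found in the camera images.
- socket_s: small nut socket, 84 mm high, 0.08-0.2 kg: steel barrel 26 mm across, 44 mm high, yellow band; below, a hex bore 17.2 mm across flats, 30 mm deep (1.2 mm over its nut; blocked by the next larger nut, spins on the next smaller). Black grip on top: 14 mm thick (x) by 36 mm wide (y), 52 to 84 mm above the origin. Origin: centre of the lower rim, z up, x square to a bore flat
- socket_m: middle nut socket, 84 mm high, 0.08-0.2 kg: steel barrel 31 mm across, 44 mm high, blue band; below, a hex bore 21.2 mm across flats, 30 mm deep (1.2 mm over its nut; blocked by the next larger nut, spins on the next smaller). Black grip on top: 14 mm thick (x) by 36 mm wide (y), 52 to 84 mm above the origin. Origin: centre of the lower rim, z up, x square to a bore flat
- socket_l: large nut socket, 84 mm high, 0.08-0.2 kg: steel barrel 36.4 mm across, 44 mm high, red band; below, a hex bore 25.2 mm across flats, 30 mm deep (1.2 mm over its nut; blocked by the next larger nut, spins on the next smaller). Black grip on top: 14 mm thick (x) by 36 mm wide (y), 52 to 84 mm above the origin. Origin: centre of the lower rim, z up, x square to a bore flat
- rail: black socket rail, 44 x 200 x 12 mm, fixed, with three upright steel posts 70 mm apart along its y; origin under its centre, z up. The sockets start standing over the posts in any order, grips along the rail within 0.3 rad
- post0 (a point): foot of post 0 of the rail, on the rail's top, 12 mm above the worktop; the post is 12 mm thick and 24 mm high and enters the bore of a socket put there, whose origin then lies at this point
- post1 (a point): foot of post 1 of the rail, on the rail's top, 12 mm above the worktop; the post is 12 mm thick and 24 mm high and enters the bore of a socket put there, whose origin then lies at this point
- post2 (a point): foot of post 2 of the rail, on the rail's top, 12 mm above the worktop; the post is 12 mm thick and 24 mm high and enters the bore of a socket put there, whose origin then lies at this point
- clamp: the clamp: a fixed dark base plate 120 x 104 x 8 mm with a round aluminium split collar (68 mm across, 33 mm high) and a small lever with black ball; one adapter is clamped upright in the collar. Origin under the collar's centre, z up
- clamp_axis (a point): centre of the collar's top face; the clamped adapter's nut lies 19 mm above it, on the same vertical axis
- nut_a (a point): centre of the underside of adapter a's brass hex nut, level with the washer (45 mm across) under it; z up, x square to a flat, turning with the nut. Nut 12 mm high, top edge chamfered; stud end 20.5 mm above this point, at most 15 mm thick. A fully seated socket's origin lies here. The nuts are 16, 20 and 24 mm across flats: find which by trying the sockets
- nut_b (a point): centre of the underside of adapter b's brass hex nut, level with the washer (45 mm across) under it; z up, x square to a flat, turning with the nut. Nut 12 mm high, top edge chamfered; stud end 20.5 mm above this point, at most 15 mm thick. A fully seated socket's origin lies here. The nuts are 16, 20 and 24 mm across flats: find which by trying the sockets
- nut_c (a point): centre of the underside of adapter c's brass hex nut, level with the washer (45 mm across) under it; z up, x square to a flat, turning with the nut. Nut 12 mm high, top edge chamfered; stud end 20.5 mm above this point, at most 15 mm thick. A fully seated socket's origin lies here. The nuts are 16, 20 and 24 mm across flats: find which by trying the sockets
- locknut_a (a joint): turn of adapter a's nut: grows clockwise seen from above (tightening), about 0.06 N m of drag; starts between 0 and 0.25, stops hard at 0.90 (fully down), loosens to -1.5. The nut does not rise or sink. A turning socket has up to 0.25 rad of play each way
- locknut_b (a joint): turn of adapter b's nut: grows clockwise seen from above (tightening), about 0.06 N m of drag; starts between 0 and 0.25, stops hard at 0.90 (fully down), loosens to -1.5. The nut does not rise or sink. A turning socket has up to 0.25 rad of play each way
- locknut_c (a joint): turn of adapter c's nut: grows clockwise seen from above (tightening), about 0.06 N m of drag; starts between 0 and 0.25, stops hard at 0.90 (fully down), loosens to -1.5. The nut does not rise or sink. A turning socket has up to 0.25 rad of play each way
- solvent_bottle: white pump bottle, 60 mm thick, 136 mm high, loose at the back left; origin under its centre, z up
Things that resemble listed ones, but are neither listed nor needed, are in the scene too. What is shaped like the socket_s but brown or turquoise is not meant.

How it is judged:
On the way, in this order (a step that is already met when the one before it is completed fails the run):
1. the socket that fits is fully seated on the clamped adapter's nut while the nut is still loose (turn below 0.6) (((horizontal distance between nut_a and clamp_axis below 0.02 m and horizontal distance between socket_m and nut_a below 0.004 m and z of socket_m in the frame of nut_a between -0.003 and 0.003 m and angle between socket_m's own z axis and vertical below 0.1 rad and value of joint locknut_a below 0.6 rad) or (horizontal distance between nut_b and clamp_axis below 0.02 m and horizontal distance between socket_l and nut_b below 0.004 m and z of socket_l in the frame of nut_b between -0.003 and 0.003 m and angle between socket_l's own z axis and vertical below 0.1 rad and value of joint locknut_b below 0.6 rad) or (horizontal distance between nut_c and clamp_axis below 0.02 m and horizontal distance between socket_s and nut_c below 0.004 m and z of socket_s in the frame of nut_c between -0.003 and 0.003 m and angle between socket_s's own z axis and vertical below 0.1 rad and value of joint locknut_c below 0.6 rad))), for 0.1 s.
2. with that socket on it, the nut has been turned clockwise until fully down (turn above 0.82 of 0.90) (((horizontal distance between nut_a and clamp_axis below 0.02 m and horizontal distance between socket_m and nut_a below 0.004 m and z of socket_m in the frame of nut_a between -0.003 and 0.003 m and angle between socket_m's own z axis and vertical below 0.1 rad and value of joint locknut_a above 0.82 rad) or (horizontal distance between nut_b and clamp_axis below 0.02 m and horizontal distance between socket_l and nut_b below 0.004 m and z of socket_l in the frame of nut_b between -0.003 and 0.003 m and angle between socket_l's own z axis and vertical below 0.1 rad and value of joint locknut_b above 0.82 rad) or (horizontal distance between nut_c and clamp_axis below 0.02 m and horizontal distance between socket_s and nut_c below 0.004 m and z of socket_s in the frame of nut_c between -0.003 and 0.003 m and angle between socket_s's own z axis and vertical below 0.1 rad and value of joint locknut_c above 0.82 rad))), for 0.1 s.
At the end, for the whole second after the job is handed in: Clamped nut fully down (over 0.82 of 0.90 rad); the socket of its size on it, rim within 3 mm of the washer, 4 mm of the axis, tilt under 0.1 rad, gripped by the fingers (over 2 N); the other two sockets upright on rail posts (within 12 mm of the foot) (((horizontal distance between nut_a and clamp_axis below 0.02 m and horizontal distance between socket_m and nut_a below 0.004 m and z of socket_m in the frame of nut_a between -0.003 and 0.003 m and angle between socket_m's own z axis and vertical below 0.1 rad and value of joint locknut_a above 0.82 rad and contact force between the fingers and socket_m above 2 N and (angle between socket_s's own z axis and vertical below 0.1 rad and (distance between socket_s and post0 below 0.012 m or distance between socket_s and post1 below 0.012 m or distance between socket_s and post2 below 0.012 m)) and (angle between socket_l's own z axis and vertical below 0.1 rad and (distance between socket_l and post0 below 0.012 m or distance between socket_l and post1 below 0.012 m or distance between socket_l and post2 below 0.012 m))) or (horizontal distance between nut_b and clamp_axis below 0.02 m and horizontal distance between socket_l and nut_b below 0.004 m and z of socket_l in the frame of nut_b between -0.003 and 0.003 m and angle between socket_l's own z axis and vertical below 0.1 rad and value of joint locknut_b above 0.82 rad and contact force between the fingers and socket_l above 2 N and (angle between socket_s's own z axis and vertical below 0.1 rad and (distance between socket_s and post0 below 0.012 m or distance between socket_s and post1 below 0.012 m or distance between socket_s and post2 below 0.012 m)) and (angle between socket_m's own z axis and vertical below 0.1 rad and (distance between socket_m and post0 below 0.012 m or distance between socket_m and post1 below 0.012 m or distance between socket_m and post2 below 0.012 m))) or (horizontal distance between nut_c and clamp_axis below 0.02 m and horizontal distance between socket_s and nut_c below 0.004 m and z of socket_s in the frame of nut_c between -0.003 and 0.003 m and angle between socket_s's own z axis and vertical below 0.1 rad and value of joint locknut_c above 0.82 rad and contact force between the fingers and socket_s above 2 N and (angle between socket_m's own z axis and vertical below 0.1 rad and (distance between socket_m and post0 below 0.012 m or distance between socket_m and post1 below 0.012 m or distance between socket_m and post2 below 0.012 m)) and (angle between socket_l's own z axis and vertical below 0.1 rad and (distance between socket_l and post0 below 0.012 m or distance between socket_l and post1 below 0.012 m or distance between socket_l and post2 below 0.012 m))))); the arm keeps its last pose, push and grip.
It fails at once if the solvent bottle is knocked over (angle between solvent_bottle's own z axis and vertical above 0.6 rad).
It also fails if it takes over 64 s, if anything falls off the work surface, if the arm or the gripper's body presses on something with over 40 N, if the wrist force passes 120 N, or if a joint passes its speed limit or range.

### The arm

A 6-joint arm with a two-finger parallel gripper is mounted at the origin on the work surface; the furniture and walls round the work are solid. World frame = base frame: x ahead of the robot, y to its left, z up, the work surface at z = 0. Lengths are in m, angles in rad, forces in N, time in s.
With the tool pointing down it reaches from about 0.225 to 0.875 m from the base axis. Payload 3.4 kg.
Tool frame: the origin (TCP) lies midway between the tips of the shut fingers; the grasp point (between the pads) lies 19 mm behind it; x points along the fingers, y is the direction in which the jaws open and shut, and the axes are right-handed (so a half turn about x gives the same grasp; the last joint's range is limited). The gripper opens to 85 mm and grips with 20 to 120 N. Pads are 22 mm wide; open, the fingers measure 114 mm over their backs; the gripper's body (76 mm by 85 mm) begins 54 mm behind the grasp point. The pads swing forward as they close: fully open they stand 13 mm farther back than shut.
Start: joints at [-1.294, 0.276, 1.505, -0, 1.361, -0.121], TCP at [0.223, -0.53, 0.231] pointing down, gripper open.
Joint ranges: [-2.89, 2.89], [-0.75, 2.08], [0.22, 2.7], [-1.18, 4.32], [0.11, 2.71], [-2.7, 2.7]. Speed limits (rad/s): [2.57, 2.57, 3.14, 3.14, 3.14, 3.14].

### API

Orientations are given as a unit quaternion [w, x, y, z].
In Python, from rig import manip, get_image, get_calibration, ticket gives the robot as it stands. The module is installed in compiled form; this text tells all that it offers.
- The arm moves only by the tool arm_command, never from a script. Its argument "series" is text: rows parted by semicolons, each of 7 numbers parted by spaces: the shift along the tool's x, y, z in units of 0.1 m (1.0 is 0.1 m), then the turn, a rotation vector about the tool's x, y, z in units of pi rad (1.0 is pi rad), then the opening, from -1 (shut) to 1 (fully open), so that 0 is half open. In form: tx ty tz rx ry rz claw; .... A call has 1 to 12 rows; each row shifts and turns the commanded pose from where the row before left it, along the tool's axes as they then stand; what a row does not reach is not made up. A row lasts 1/12 s, in which the tool goes at most 41.7 mm and 7.16 degrees, less where a joint would pass 70% of its speed; a pose out of reach is approached as far as the arm can. A call with a number of a shift or a turn outside -1 to 1 is refused whole. A call with a gripper value outside its range is refused whole. The fingers move at their own pace and stop on an object; "squeeze" is the grip in N (left out, the last holds). Time passes only in rows, so rows that do not move let the fingers close. It gives the time, the measured TCP pose, the force and the opening at its end, in the units of the state.
- manip.get_state(): the state, without advancing time (a new reading comes with each control period).
- get_image(name): name is "scene" or "side" or "wrist"; returns the picture (384x512x3 uint8, red, green, blue); there is no depth.
- get_calibration(name): a dict with "fx", "fy", "cx", "cy" (pixels), "D" ([k1, k2, p1, p2, k3] as OpenCV has them; the pictures are not rectified), "cam_to_world" (4x4, takes a point from camera to world coordinates); the wrist camera has in their place "tool_from_camera" (4x4, takes a point from camera to tool coordinates, whose origin is the TCP and whose axes are the tool frame's). Camera axes: x right, y down, z forward; pixel columns grow to the right and rows downward; lengths in m; the calibration is good to about 2 mm. A picture is of the moment at which its call begins: read the wrist's pose just before it. get_calibration takes no time and is no camera call.
- ticket.sign_off(): hands the job in, once; it reports no verdict.
The state is a dict: "clock": time; "qpos": joint angles; "qd": joint speeds; "effort": joint torques, N m; "position": TCP position; "ee_rot": TCP orientation; "contact_force": force on the tool from outside, world axes, zero at the start; "moment": the same for the moment, N m; "width": finger opening in m.
Only numpy, scipy, OpenCV 4.12 (cv2) and the standard library are available. Lean on these libraries where they do the work, as an engineer would, in place of code of your own. Each camera call takes 0.05 s, during which the arm holds its last target. There are 200 camera calls.

## Working session

There is one attempt and no reset: what is moved stays moved. The work goes in short steps, Python scripts to look and compute and a tool call to move; the robot and the scene stay as the last step left them, time stands still between calls to the robot, and variables do not carry over. Pictures are saved under pics/ and viewed, about 8 in all and at most 12, crops included, and the job is handed in when it is done.

Besides the shell and the picture viewer there is one more tool, called after ">>>" by a JSON object that holds its "fn" and its "kwargs", one argument or row to a line. arm_command: Moves the arm, as the interface text tells. Shifts and turns lie within -1 to 1; 1 stands for 0.1 m of shift or pi rad of turn. Its arguments: {"type":"object","properties":{"series":{"type":"string"},"squeeze":{"type":"number"}},"required":["series"]}

```bash
mkdir -p pics
cat > h.py <<'E'
import numpy as np, cv2
from rig import manip, get_image, get_calibration, ticket
from scipy.spatial.transform import Rotation as R
def tool():
    s=manip.get_state(); T=np.eye(4); q=s["ee_rot"]
    T[:3,:3]=R.from_quat([q[1],q[2],q[3],q[0]]).as_matrix(); T[:3,3]=s["position"]; return T
def cam(name):
    c=get_calibration(name); K=np.array([[c["fx"],0,c["cx"]],[0,c["fy"],c["cy"]],[0,0,1]]); D=np.array(c["D"],float)
    M=np.array(c["cam_to_world"]) if "cam_to_world" in c else tool()@np.array(c["tool_from_camera"])
    return K,D,M
def ray(px,C):
    K,D,M=C; u=cv2.undistortPoints(np.array([[px]],float),K,D)[0,0]
    return M[:3,3], M[:3,:3]@np.array([u[0],u[1],1])
def onz(px,C,z):
    o,d=ray(px,C); return o+d*(z-o[2])/d[2]
def proj(P,C):
    K,D,M=C; W=np.linalg.inv(M); p=W[:3,:3]@np.array(P)+W[:3,3]
    return cv2.projectPoints(p[None],np.zeros(3),np.zeros(3),K,D)[0][0,0]
def save(n,name,s=1,crop=None):
    im=get_image(n)[:,:,::-1]; cv2.imwrite(f"pics/{name}_raw.png",im)
    v=im if crop is None else im[crop[1]:crop[3],crop[0]:crop[2]]
    cv2.imwrite(f"pics/{name}.png",cv2.resize(v,None,fx=s,fy=s,interpolation=cv2.INTER_CUBIC)); return im
E
python3 - <<'E'
from h import *
a=save("scene","a",1.5);b=save("side","b",1.5)
for n in("scene","side"):
    K,D,M=cam(n);print(n,K[0,0],D,M.round(3))
print(manip.get_state()); print(tool().round(3)); print(np.array(get_calibration("wrist")["tool_from_camera"]).round(3))
E
```

```text
scene 351.58492640197244 [-0.07173948  0.          0.          0.          0.        ] [[ 0.792 -0.317  0.522 -0.077]
 [-0.611 -0.413  0.676 -0.492]
 [ 0.001 -0.854 -0.52   0.578]
 [ 0.     0.     0.     1.   ]]
side 358.40906242717585 [-0.01591729  0.          0.          0.          0.        ] [[-0.863 -0.311  0.397  0.002]
 [-0.505  0.51  -0.696  0.801]
 [ 0.014 -0.802 -0.598  0.645]
 [ 0.     0.     0.     1.   ]]
{'clock': 0.1, 'qpos': array([-1.29401724e+00,  2.76485400e-01,  1.50598081e+00, -2.97113336e-05,
        1.36070832e+00, -1.21010551e-01]), 'qd': array([ 0.00137169, -0.00191366, -0.00167566,  0.0006841 ,  0.00052892,
       -0.00128174]), 'effort': array([ 1.21876757e-03, -4.17699158e+01, -2.46404010e+01, -2.55913856e-04,
        5.81654444e-03, -1.77243760e-05]), 'position': array([ 0.22259576, -0.52966094,  0.2305629 ]), 'ee_rot': array([-0.13915977, -0.69311215, -0.14027334,  0.69321966]), 'contact_force': array([ 1.21942012, -0.07054565, -0.23240176]), 'moment': array([-0.03192852,  0.05007039, -0.01779608]), 'width': 0.08558594788737803}
[[-0.     0.387 -0.922  0.223]
 [ 0.002 -0.922 -0.387 -0.53 ]
 [-1.    -0.002 -0.     0.231]
 [ 0.     0.     0.     1.   ]]
[[-0.001 -0.281  0.96  -0.142]
 [ 1.    -0.001  0.001 -0.   ]
 [ 0.     0.96   0.281 -0.073]
 [ 0.     0.     0.     1.   ]]
```

View pics/a.png

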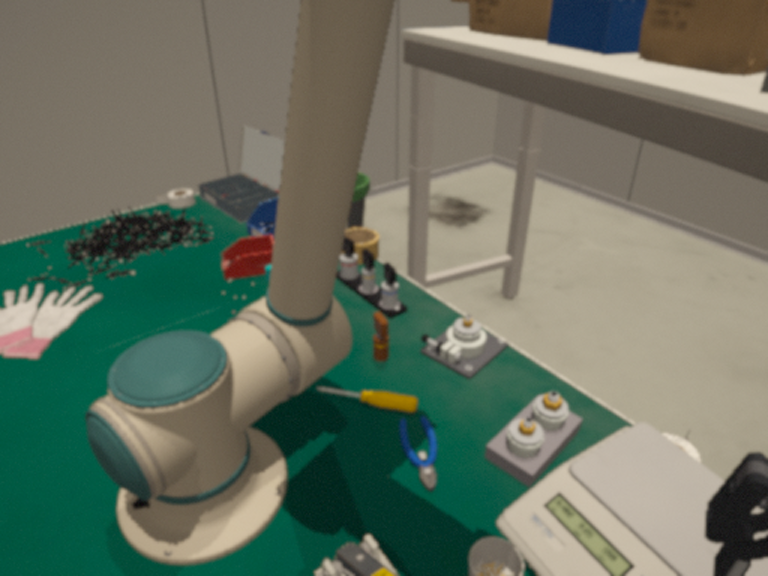

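View pics/b.png

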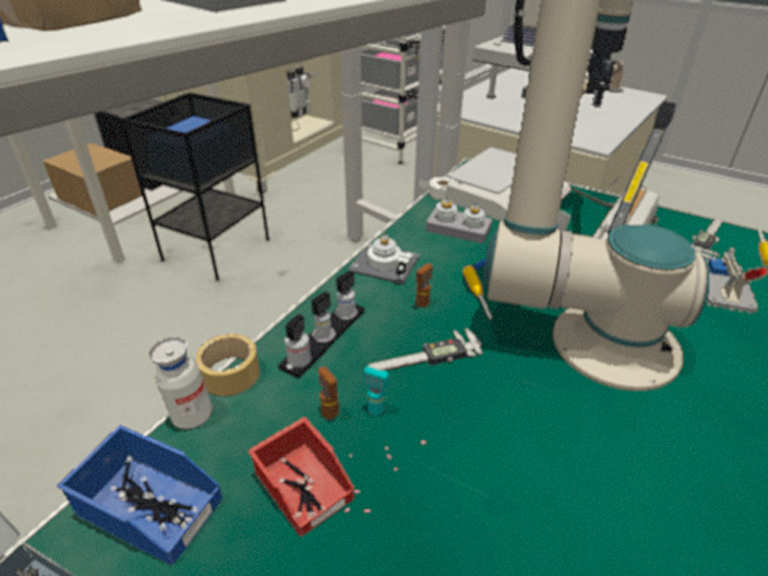

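Scene view (768 scale): three black-gripped sockets on the rail at (349,260),(369,275),(390,290). The clamp with its nut is at (466,335), and two spare adapters sit in a rack at (527,437),(550,408). Side view: rail sockets at (296,345),(321,320),(346,298), clamp at (383,255), bottle at (180,385).
Lookalikes in the side view: brown at (424,285) and (328,392), turquoise at (375,390). None has a black grip or stands on the rail, so I choose the three on the rail. Next: a close crop and the positions.

Run:
```python
from h import *
a=cv2.imread("pics/a_raw.png");b=cv2.imread("pics/b_raw.png")
ca=cv2.resize(a[145:260,215:345],(650,575),interpolation=cv2.INTER_CUBIC)
cb=cv2.resize(b[150:260,180:310],(650,550),interpolation=cv2.INTER_CUBIC)
cv2.imwrite("pics/c.png",cv2.resize(np.hstack([ca[:550],cb]),(800,338)))
A=cam("scene");B=cam("side")
for n,p,q,z in [("far",(349,243),(295,320),.096),("mid",(368,254),(321,295),.096),("near",(389,267),(346,275),.096),("stud",(466,320),(383,239),.0725)]:
    p=np.array(p)/1.5;q=np.array(q)/1.5
    o1,d1=ray(p,A);o2,d2=ray(q,B)
    s=np.linalg.lstsq(np.c_[d1,-d2],o2-o1,rcond=None)[0]
    X1=o1+s[0]*d1;X2=o2+s[1]*d2
    print(n,onz(p,A,z).round(3),onz(q,B,z).round(3),((X1+X2)/2).round(3),np.linalg.norm(X1-X2).round(4))
print("bottle",onz((185/1.5,425/1.5),B,0).round(3))
```

```text
far [0.437 0.303 0.096] [0.441 0.322 0.096] [0.446 0.317 0.089] 0.0019
mid [0.44  0.242 0.096] [0.444 0.25  0.096] [0.445 0.248 0.093] 0.0025
near [0.441 0.178 0.096] [0.44  0.182 0.096] [0.442 0.18  0.094] 0.0009
stud [ 0.459 -0.007  0.073] [0.464 0.016 0.073] [0.471 0.003 0.063] 0.0019
bottle [0.509 0.51  0.   ]
```

View pics/c.png

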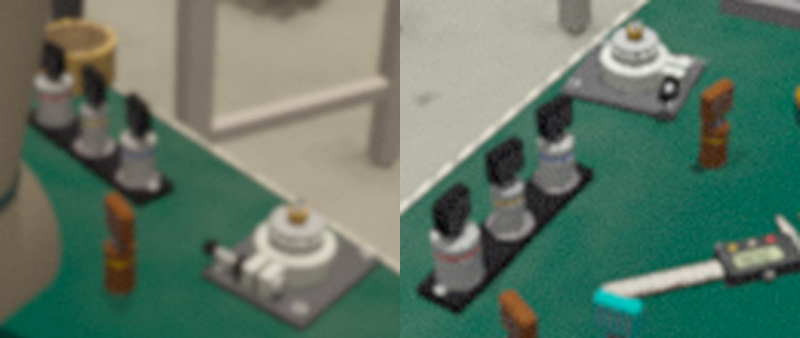

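The crop shows the bands: red (L) at the far post (y≈0.32), yellow (S) in the middle (y≈0.25), blue (M) at the near post (y≈0.18). The clamp nut is brass, with its axis near (0.465, 0.003). I'll move above the clamp for a close look.

```bash
cat >> h.py <<'E'
def go(P,yaw):
    "yaw: world angle of tool z (deg), tool x down. prints remaining shift/turn in move units"
    T=tool(); y=np.radians(yaw); x=np.array([0,0,-1.]); z=np.array([np.cos(y),np.sin(y),0]); G=np.c_[x,np.cross(z,x),z]
    d=T[:3,:3].T@(np.array(P)-T[:3,3])*10; r=R.from_matrix(T[:3,:3].T@G).as_rotvec()/np.pi
    print("shift",d.round(3),"turn",r.round(4),"now",T[:3,3].round(4),"zyaw",np.degrees(np.arctan2(T[1,2],T[0,2])).round(1))
E
python3 -c "
from h import *
go((.465,.0,.2),-90)"
```

```text
shift [ 0.313 -3.944 -4.287] turn [-3.734e-01 -3.000e-04  4.000e-04] now [ 0.2226 -0.5297  0.2306] zyaw -157.2
```

>>> {"fn": "arm_command", "kwargs": {
  "series": "0 -0.26 -0.28 0 0 0 1;0 -0.26 -0.28 0 0 0 1;0 -0.26 -0.28 0 0 0 1;0 -0.26 -0.28 0 0 0 1;0 -0.26 -0.28 0 0 0 1;0 -0.26 -0.28 0 0 0 1;0 -0.26 -0.28 0 0 0 1;0 -0.26 -0.28 0 0 0 1;0 -0.26 -0.28 0 0 0 1;0 -0.26 -0.28 0 0 0 1;0 -0.26 -0.28 0 0 0 1;0 -0.26 -0.28 0 0 0 1"
}}

```text
clock: 1.1
position: [0.4117, -0.1104, 0.2312]
ee_rot: [-0.14, -0.693, -0.14, 0.693]
contact_force: [-0.1, 0.1, -0.0]
width: 0.0853
```

>>> {"fn": "arm_command", "kwargs": {
  "series": "0.1 -0.27 -0.3 0 0 0 1;0.1 -0.27 -0.3 0 0 0 1;0.1 -0.27 -0.3 0 0 0 1;0 0 0 -0.037 0 0 1;0 0 0 -0.037 0 0 1;0 0 0 -0.037 0 0 1;0 0 0 -0.037 0 0 1;0 0 0 -0.037 0 0 1;0 0 0 -0.037 0 0 1;0 0 0 -0.037 0 0 1;0 0 0 -0.037 0 0 1;0 0 0 -0.037 0 0 1"
}}

```text
clock: 2.1
position: [0.4629, -0.0027, 0.2009]
ee_rot: [-0.469, -0.529, -0.469, 0.53]
contact_force: [-0.9, 1.4, 0.9]
width: 0.0856
```

>>> {"fn": "arm_command", "kwargs": {
  "series": "0 0 0 -0.037 0 0 1;0 0 0 0 0 0 1;0 0 0 0 0 0 1"
}}

```text
clock: 2.35
position: [0.463, -0.0027, 0.201]
ee_rot: [-0.496, -0.503, -0.497, 0.504]
contact_force: [0.1, 0.0, -0.4]
width: 0.0855
```

Run:
```python
from h import *
go((.465,.003,.2),-90)
im=save("wrist","d",1.5); C=cam("wrist")
print(proj((.465,.003,.064),C), proj((.475,.003,.064),C),proj((.465,.013,.064),C))
```

```text
shift [ 0.01   0.019 -0.058] turn [-0.0043 -0.      0.0002] now [ 0.463  -0.0027  0.201 ] zyaw -90.8
[251.91479332 179.24352453] [261.54907014 179.11428117] [251.78375175 169.7721793 ]
```

View pics/d.png

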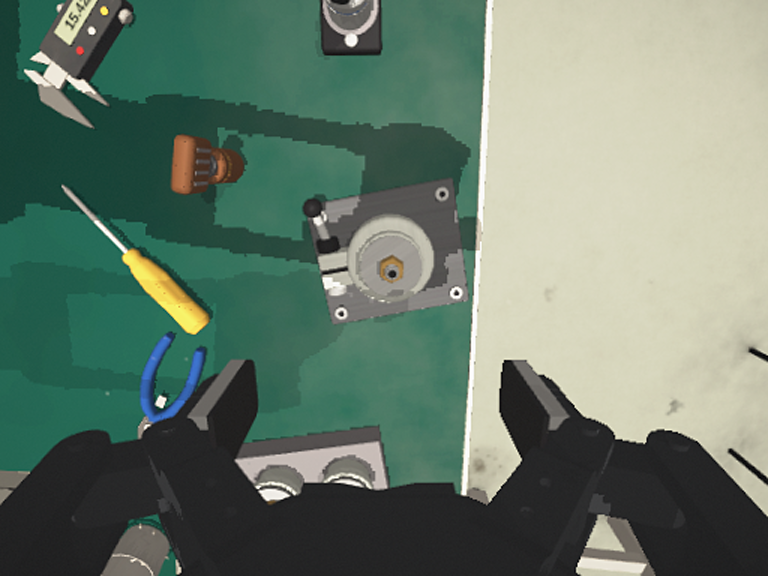

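The wrist view shows the clamp nut at (391,269) of 768×576, about 28 px wide. At about 0.96 px/mm raw that is roughly 19 mm, which suggests the 16 mm nut. I'll measure the brass mask.

Run:
```python
from h import *
im=cv2.imread("pics/d_raw.png"); C=cam("wrist")
x0,y0,s=230,150,8
v=cv2.resize(im[y0:y0+60,x0:x0+60],None,fx=s,fy=s,interpolation=cv2.INTER_CUBIC)
h=cv2.cvtColor(v,cv2.COLOR_BGR2HSV); m=((h[...,1]>90)&(h[...,0]<30)).astype(np.uint8)*255
cs=cv2.findContours(m,0,2)[0]; c=max(cs,key=cv2.contourArea)
P=np.array([onz(((p[0][0]+.5)/s-.5+x0,(p[0][1]+.5)/s-.5+y0),C,.064)[:2] for p in c])*1000
P32=P.astype(np.float32); A=cv2.contourArea(P32); 
hull=cv2.convexHull(P32)[:,0]; 
ang=np.radians(np.arange(0,180,3)); W=[np.ptp(hull@[np.cos(a),np.sin(a)]) for a in ang]
mo=cv2.moments(P32);cen=np.array([mo['m10'],mo['m01']])/mo['m00']
print("area",A,"AFeq",np.sqrt(cv2.contourArea(hull)/.866),"cen",cen)
print(dict(zip(range(0,180,3),np.round(W,1))))
# 6th harmonic of width-> flats
print("flat dir deg mod60",np.degrees(np.angle(-sum(w*np.exp(6j*a) for w,a in zip(W,ang))))/6)
k=cv2.cvtColor(m,cv2.COLOR_GRAY2BGR); cv2.imwrite("pics/e.png",cv2.resize(np.hstack([v,k]),(800,400)))
```

```text
area 235.4040326974873 AFeq 16.65411416082505 cen [473.99694312   2.96424878]
{0: np.float64(16.0), 3: np.float64(16.3), 6: np.float64(16.6), 9: np.float64(16.8), 12: np.float64(17.0), 15: np.float64(17.2), 18: np.float64(17.5), 21: np.float64(17.7), 24: np.float64(17.9), 27: np.float64(18.0), 30: np.float64(18.1), 33: np.float64(18.2), 36: np.float64(18.2), 39: np.float64(18.1), 42: np.float64(18.0), 45: np.float64(17.9), 48: np.float64(17.7), 51: np.float64(17.5), 54: np.float64(17.3), 57: np.float64(17.3), 60: np.float64(17.6), 63: np.float64(17.8), 66: np.float64(18.1), 69: np.float64(18.4), 72: np.float64(18.6), 75: np.float64(18.8), 78: np.float64(19.0), 81: np.float64(19.1), 84: np.float64(19.2), 87: np.float64(19.2), 90: np.float64(19.2), 93: np.float64(19.2), 96: np.float64(19.1), 99: np.float64(19.0), 102: np.float64(18.8), 105: np.float64(18.6), 108: np.float64(18.3), 111: np.float64(18.0), 114: np.float64(17.8), 117: np.float64(17.6), 120: np.float64(17.7), 123: np.float64(17.9), 126: np.float64(18.0), 129: np.float64(18.2), 132: np.float64(18.3), 135: np.float64(18.3), 138: np.float64(18.3), 141: np.float64(18.3), 144: np.float64(18.2), 147: np.float64(18.2), 150: np.float64(18.1), 153: np.float64(18.0), 156: np.float64(17.8), 159: np.float64(17.6), 162: np.float64(17.3), 165: np.float64(17.1), 168: np.float64(16.7), 171: np.float64(16.4), 174: np.float64(16.1), 177: np.float64(15.9)}
flat dir deg mod60 -2.441215437221168
```

View pics/e.png

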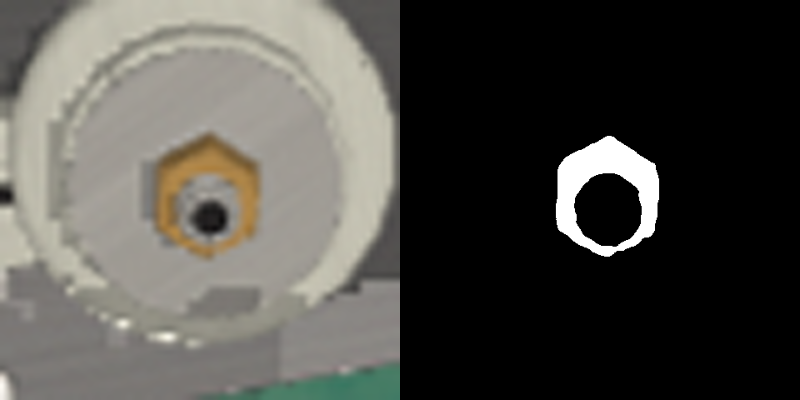

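Both checks give about 16 mm across flats (16.0 measured between flats), so socket_s, the yellow middle one, is the candidate. Now I'll put the camera directly over the nut, so there is no parallax, to fix the axis.

>>> {"fn": "arm_command", "kwargs": {
  "series": "0.2 0.02 0.23 -0.0043 0 0 1;0.25 0.04 0.23 0 0 0 1;0.25 0.05 0.23 0 0 0 1;0 0 0 0 0 0 1;0 0 0 0 0 0 1;0 0 0 0 0 0 1"
}}

```text
clock: 2.9
position: [0.4743, -0.0716, 0.1315]
ee_rot: [0.5, 0.5, 0.5, -0.5]
contact_force: [0.7, -0.0, -0.5]
width: 0.0855
```

```bash
cat > nut.py <<'E'
from h import *
import sys
im=save("wrist",sys.argv[1]); C=cam("wrist"); print("cam",C[2][:3,3].round(4)); go((.474,.003,.2),-90)
u,v_=proj((.474,.003,.064),C).round().astype(int); x0,y0,s=u-40,max(v_-40,0),6
v=cv2.resize(im[y0:y0+80,x0:x0+80],None,fx=s,fy=s,interpolation=cv2.INTER_CUBIC)
h=cv2.cvtColor(v,cv2.COLOR_BGR2HSV); m=((h[...,1]>90)&(h[...,0]<30)).astype(np.uint8)*255
c=cv2.convexHull(max(cv2.findContours(m,0,2)[0],key=cv2.contourArea))
P=np.array([onz(((p[0][0]+.5)/s-.5+x0,(p[0][1]+.5)/s-.5+y0),C,.064)[:2] for p in c],np.float32)*1000
mo=cv2.moments(P);ang=np.radians(np.arange(0,180,3)); W=[np.ptp(P@[np.cos(a),np.sin(a)]) for a in ang]
print("cen",mo['m10']/mo['m00'],mo['m01']/mo['m00'],"AFeq",np.sqrt(cv2.contourArea(P)/.866),"minW",min(W),"maxW",max(W),"flat",np.degrees(np.angle(-sum(w*np.exp(6j*a) for w,a in zip(W,ang))))/6)
# washer: grey circle, Hough
g=cv2.medianBlur(cv2.cvtColor(v,cv2.COLOR_BGR2GRAY),5)
cv2.drawContours(v,[c],0,(0,0,255),1); cv2.imwrite(f"pics/{sys.argv[1]}z.png",v)
E
python3 nut.py f
```

```text
cam [0.4756 0.001  0.2744]
shift [-0.68  -0.003 -0.744] turn [ 0.0007 -0.     -0.0004] now [ 0.4746 -0.0714  0.132 ] zyaw -89.9
cen 474.3246687611914 1.9345151745325069 AFeq 15.635905149792189 minW 15.730213558811158 maxW 17.715766575048463 flat -5.228968586786201
```

View pics/fz.png

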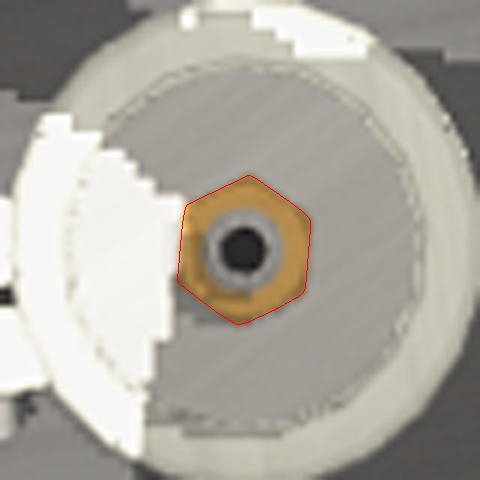

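The nut is a clean hexagon at (245,250) in the crop: axis (474.3, 1.9) mm, 15.7 mm across flats, flat normal at −5° mod 60. That confirms socket_s. Now the same nadir look over the middle rail socket.

>>> {"fn": "arm_command", "kwargs": {
  "series": "-0.1 -0.04 -0.35 0 0 0 1;-0.1 -0.04 -0.35 0 0 0 1;-0.03 -0.04 -0.35 0 0 0 1;0 -0.04 -0.35 0 0 0 1;0 -0.04 -0.35 0 0 0 1;0 -0.05 -0.37 0 0 0 1;0 -0.05 -0.36 0 0 0 1;0 0 0 0 0 0 1;0 0 0 0 0 0 1;0 0 0 0 0 0 1"
}}

```text
clock: 3.78
position: [0.4433, 0.1766, 0.1551]
ee_rot: [0.502, 0.499, 0.501, -0.498]
contact_force: [0.4, -0.5, -0.7]
width: 0.0853
```

Run:
```python
from h import *
go((.444,.249,.1),-90)
im=save("wrist","g",1.5); C=cam("wrist"); print(C[2][:3,3])
print(proj((.444,.249,.096),C), proj((.444,.32,.096),C),proj((.444,.18,.096),C))
```

```text
shift [ 0.551  0.009 -0.724] turn [ 0.0015  0.0001 -0.0005] now [0.4433 0.1766 0.1551] zyaw -89.7
[0.44446961 0.24839523 0.29732765]
[250.27700312 111.66623404] [250.46834101  -1.7588724 ] [250.14219302 204.99103992]
```

View pics/g.png

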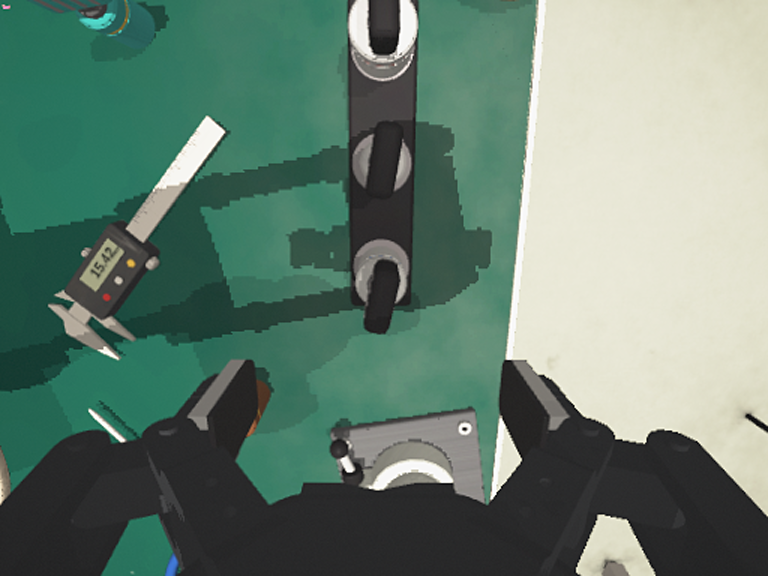

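The wrist view shows the middle socket's black grip centred at about (385,159), leaning ~5° (top end to the right). The neighbouring grips are at (384,25) and (381,297).

Run:
```python
from h import *
C=cam("wrist"); im=cv2.imread("pics/g_raw.png")
g=cv2.cvtColor(im,cv2.COLOR_BGR2GRAY); sub=g[75:140,235:280]; 
for t in (22,28,34):
    m=((sub<t)*255).astype(np.uint8); m=cv2.morphologyEx(m,cv2.MORPH_OPEN,np.ones((3,3)))
    c=max(cv2.findContours(m,0,2)[0],key=cv2.contourArea); r=cv2.minAreaRect(c); print(t,r,np.array(r[0])+[235,75])
p=onz((256.3,106),C,.096);print(p, onz((382/1.5,163/1.5),C,.056))
a=onz((388/1.5,122/1.5),C,.096);b=onz((381/1.5,196/1.5),C,.096);print(a-b,np.degrees(np.arctan2(*(a-b)[[1,0]])))
go((p[0],p[1],.055),-95)
```

```text
Traceback (most recent call last):
ValueError: max() iterable argument is empty
```

Run:
```python
from h import *
C=cam("wrist"); im=cv2.imread("pics/g_raw.png")
g=cv2.cvtColor(im,cv2.COLOR_BGR2GRAY); sub=g[75:140,235:280]; print(g[100,235:280])
for t in (34,40,46):
    m=((sub<t)*255).astype(np.uint8); m=cv2.morphologyEx(m,cv2.MORPH_OPEN,np.ones((3,3)))
    for c in cv2.findContours(m,0,2)[0]:
      if cv2.contourArea(c)>100: r=cv2.minAreaRect(c); print(t,r,np.array(r[0])+[235,75])
p=onz((256.3,106),C,.096);print(p, onz((382/1.5,163/1.5),C,.056))
a=onz((388/1.5,122/1.5),C,.096);b=onz((381/1.5,196/1.5),C,.096);print(a-b,np.degrees(np.arctan2(*(a-b)[[1,0]])))
go((p[0],p[1],.055),-95)
```

```text
[ 41  92 134 138 135 117 112 125 134 141 144 147  92  38  35  37  40  40
  43  44  45  45  45  45  46  44  44  43  42  42  34  25 137 160 146 141
 145 104  53  41  34  40  73  73  73]
40 ((12.5, 55.0), (16.0, 25.0), 90.0) [247.5 130. ]
46 ((15.59722900390625, 35.174556732177734), (28.34804344177246, 61.83598709106445), 9.039482116699219) [250.597229   110.17455673]
[0.44819547 0.25283762 0.096     ] [0.44758187 0.25156339 0.056     ]
[0.00302373 0.03318405 0.        ] 84.7935898766286
shift [ 0.999  0.048 -0.769] turn [ 0.0288  0.0001 -0.0004] now [0.4435 0.1759 0.155 ] zyaw -89.8
```

Socket S grip is at (0.448, 0.2525), long axis at 84.8°. Both match the rail line (x≈0.445) and the 70 mm spacing. Going in to grasp.

>>> {"fn": "arm_command", "kwargs": {
  "series": "0 0.02 -0.38 0 0 0 1;0 0.03 -0.38 0.029 0 0 1;0.3 0 0 0 0 0 1;0.3 0 0 0 0 0 1;0 0 0 0 0 0 1;0 0 0 0 0 0 1"
}}

```text
clock: 4.33
position: [0.4474, 0.2506, 0.0934]
ee_rot: [-0.477, -0.521, -0.477, 0.523]
contact_force: [0.5, -0.9, 0.5]
width: 0.0854
```

```bash
python3 -c "
from h import *
go((.448,.2525,.061),-95)"
```

```text
shift [ 0.324  0.005 -0.02 ] turn [-0.0009  0.0007  0.0011] now [0.4474 0.2506 0.0934] zyaw -95.2
```

>>> {"fn": "arm_command", "kwargs": {
  "series": "0.16 0.005 -0.02 0 0 0 1;0.16 0 0 0 0 0 1;0 0 0 0 0 0 0;0 0 0 0 0 0 -0.6;0 0 0 0 0 0 -1;0 0 0 0 0 0 -1;0 0 0 0 0 0 -1;0 0 0 0 0 0 -1;0 0 0 0 0 0 -1;0 0 0 0 0 0 -1",
  "squeeze": 60
}}

```text
clock: 5.17
position: [0.449, 0.2543, 0.063]
ee_rot: [0.478, 0.522, 0.477, -0.521]
contact_force: [-2.3, -0.0, 5.8]
width: 0.013
```

```bash
python3 -c "
from h import *
go((.474,.002,.15),-95);s=manip.get_state();print(s['width'],s['contact_force'],s['moment'])"
```

```text
shift [-0.87   0.472  2.49 ] turn [-0.0003 -0.0001 -0.0002] now [0.449  0.2543 0.063 ] zyaw -95.0
0.013041386864019552 [-2.27117426 -0.01913813  5.80136382] [-0.05632149  0.28318116  0.03686619]
```

>>> {"fn": "arm_command", "kwargs": {
  "series": "-0.1 0 0 0 0 0 -1;-0.3 0 0 0 0 0 -1;-0.3 0 0 0 0 0 -1;-0.35 0 0 0 0 0 -1;0 0 0 0 0 0 -1;0 0 0 0 0 0 -1"
}}

```text
clock: 5.67
position: [0.4504, 0.2547, 0.1698]
ee_rot: [0.478, 0.523, 0.477, -0.52]
contact_force: [-0.2, 0.4, -1.1]
width: 0.0134
```

>>> {"fn": "arm_command", "kwargs": {
  "series": "0 0.06 0.31 0 0 0 -1;0 0.06 0.31 0 0 0 -1;0 0.06 0.31 0 0 0 -1;0 0.06 0.31 0 0 0 -1;0 0.06 0.31 0 0 0 -1;0 0.06 0.31 0 0 0 -1;0 0.06 0.31 0 0 0 -1;0 0.05 0.32 0 0 0 -1;0 0 0 0 0 0 -1;0 0 0 0 0 0 -1;0 0 0 0 0 0 -1"
}}

```text
clock: 6.58
position: [0.4728, 0.0023, 0.1662]
ee_rot: [-0.476, -0.521, -0.478, 0.522]
contact_force: [-0.6, 0.0, -0.5]
width: 0.0132
```

Run:
```python
from h import *
go((.4743,.002,.13),-95);s=manip.get_state();print(s['width'],s['contact_force'],s['moment'])
a=save("wrist","i"); b=save("scene","j"); c=save("side","k")
def f(im,x,y,w,h): return cv2.resize(im[y:y+h,x:x+w],(400,int(400*h/w)),interpolation=cv2.INTER_CUBIC)
v=np.hstack([f(a,181,150,150,150),f(c,200,100,120,120)]); cv2.imwrite("pics/l.png",v)
T=tool();C=cam("wrist")
for n in("wrist","side"): print(n,[proj(T[:3,3]+[0,0,-d],cam(n)).round(1) for d in (-.033,.007,.051)], proj((.4743,.002,.064),cam(n)))
```

```text
shift [0.362 0.017 0.002] turn [-0.0006 -0.0003  0.0009] now [0.4728 0.0023 0.1662] zyaw -95.1
0.013225092450263402 [-0.57931965  0.04206223 -0.50118783] [-0.00954949 -0.00635383  0.02090484]
wrist [array([248.5, 278.6]), array([249.2, 239.9]), array([249.7, 213.8])] [251.3176997  195.14549462]
side [array([255.3, 118. ]), array([255.1, 130.7]), array([255. , 144.1])] [254.78696007 158.73680782]
```

View pics/l.png

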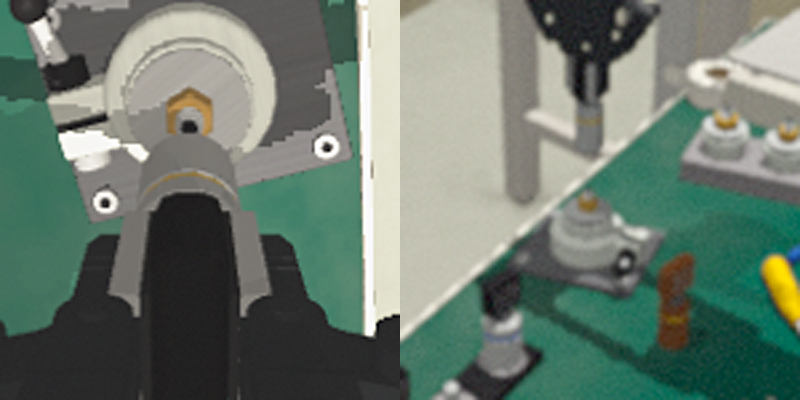

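The socket is held upright, barrel axis at crop column ~190, with the nut directly beyond at (189,112). In the side view the barrel and nut share column 590. Now numeric edge checks for the fine offset.

Run:
```python
from h import *
C=cam("wrist");T=tool();im=cv2.imread("pics/i_raw.png").astype(int)
P=lambda x,y,z: proj(T[:3,:3]@np.array([x,y,z])+T[:3,3],C)
print("rim front pred",P(.051,0,-.013),"rim sides",P(.051,-.013,0),P(.051,.013,0),"top barrel sides",P(.007,-.013,0),P(.007,.013,0))
for r in (206,210,214,218): print(r,im[r,230:274].sum(1)//3)
for c in (247,252,257): print(c,im[185:225,c].sum(1)//3)
for n,f in(("side","k"),("scene","j")):
    k=cv2.imread(f"pics/{f}_raw.png").astype(int);D=cam(n)
    b=proj(T[:3,3]+[0,0,-.04],D); u=proj((.4735,.002,.058),D)
    for lab,p in(("barrel",b),("nut",u)):
        q=p.round().astype(int); print(n,lab,p.round(1)); 
        for dr in(-2,0,2): print("  ",q[1]+dr,q[0]-12, [tuple(t) for t in k[q[1]+dr,q[0]-12:q[0]+13]] if lab=="nut" else k[q[1]+dr,q[0]-12:q[0]+13].sum(1)//3)
```

```text
rim front pred [249.57006672 197.13362963] rim sides [232.17456333 213.81509021] [267.05463769 213.78780498] top barrel sides [227.27619621 239.89901697] [271.08899371 239.86331861]
206 [246 245 246 248 243 194 135 117 110 109 111 111 113 114 114 114 115 116
 115 115 116 116 116 118 117 118 118 118 119 120 119 119 118 117 120 129
 132 127 146 153 155 153 194 200]
210 [125 124 133 184 182 132 106 106 110 110 110 112 111 111 111 112 111 114
 116 115 116 116 118 118 118 118 119 119 118 119 119 119 119 119 117 118
 116 129 148 148 147 147 147 146]
214 [129 128 129 128 111 107 109 110 108 111 111 111 111 110 117 121 127 129
 128 132 134 127 126 120 122 158 164 155 135 119 116 117 118 119 119 118
 117 116 115 140 148 148 147 148]
218 [124 124 126 116 110 109 108 116 126 124 117 112 109 110 111 112 112 110
 111 112 110 111 110 111 112 117 118 118 119 118 118 114 116 135 161 137
 111 114 115 125 145 146 147 146]
247 [119  90  87 127 139 138 108 115 125 124 124 126 124 124 120 116 116 116
 116 115 115 116 115 115 114 114 110 109 108 129 115 106 110 110 109 110
 122  58  26  30]
252 [117 122 1
[... 7413 characters left out ...]
16)), (np.int64(40), np.int64(85), np.int64(115)), (np.int64(36), np.int64(87), np.int64(118)), (np.int64(37), np.int64(88), np.int64(119)), (np.int64(49), np.int64(92), np.int64(119)), (np.int64(72), np.int64(100), np.int64(120)), (np.int64(99), np.int64(114), np.int64(126)), (np.int64(115), np.int64(125), np.int64(131)), (np.int64(121), np.int64(129), np.int64(134)), (np.int64(126), np.int64(137), np.int64(143)), (np.int64(139), np.int64(154), np.int64(161)), (np.int64(152), np.int64(169), np.int64(178)), (np.int64(159), np.int64(178), np.int64(187)), (np.int64(158), np.int64(178), np.int64(187)), (np.int64(158), np.int64(179), np.int64(187)), (np.int64(157), np.int64(178), np.int64(187))]
```

The wrist bias is now known from the held barrel: the socket sits 1.1 mm (tool y) and 1.9 mm (tool z) from the TCP as the camera sees it. So the TCP target is about (473.4, 3.7), and the side view agrees. Adjusting and lowering to just above the stud, then gently on.

>>> {"fn": "arm_command", "kwargs": {
  "series": "0.1 0.006 -0.014 0 0 0 -1;0.15 0 0 0 0 0 -1;0.12 0 0 0 0 0 -1;0 0 0 0 0 0 -1;0.04 0 0 0 0 0 -1;0.04 0 0 0 0 0 -1;0 0 0 0 0 0 -1"
}}

```text
clock: 7.32
position: [0.4744, 0.0036, 0.1219]
ee_rot: [-0.478, -0.521, -0.478, 0.522]
contact_force: [0.4, -0.3, -1.0]
width: 0.0131
```

>>> {"fn": "arm_command", "kwargs": {
  "series": "0.03 0 0 0 0 0 -1;0.03 0 0 0 0 0 -1;0.02 0 0 0 0 0 -1;0 0 0 0 0 0 -1"
}}

```text
clock: 7.65
position: [0.4741, 0.0033, 0.114]
ee_rot: [-0.477, -0.521, -0.478, 0.522]
contact_force: [-0.9, -0.5, -0.7]
width: 0.0135
```

```bash
python3 -c "
from h import *
go((.4735,.0037,.103),-95);s=manip.get_state();print(s['width'],s['contact_force'],s['moment'])"
```

```text
shift [ 0.11  -0.007 -0.004] turn [-0.0003  0.      0.0002] now [0.4741 0.0033 0.114 ] zyaw -95.1
0.013456087692527185 [-0.88308886 -0.45028164 -0.67185548] [ 0.02632547  0.02934233 -0.01374293]
```

>>> {"fn": "arm_command", "kwargs": {
  "series": "0.02 -0.005 0 0 0 0 -1;0.02 0 0 0 0 0 -1;0 0 0 0 0 0 -1"
}}

```text
clock: 7.9
position: [0.4737, 0.0033, 0.1099]
ee_rot: [-0.477, -0.521, -0.478, 0.522]
contact_force: [-0.2, 0.2, -1.1]
width: 0.0132
```

>>> {"fn": "arm_command", "kwargs": {
  "series": "0.02 0 0 0 0 0 -1;0.02 0 0 0 0 0 -1;0 0 0 0 0 0 -1"
}}

```text
clock: 8.15
position: [0.4736, 0.0033, 0.1058]
ee_rot: [-0.477, -0.521, -0.478, 0.522]
contact_force: [-0.5, 0.5, -1.7]
width: 0.0131
```

>>> {"fn": "arm_command", "kwargs": {
  "series": "0.02 0 0 0 0 0 -1;0 0 0 0 0 0 -1"
}}

```text
clock: 8.32
position: [0.4737, 0.0033, 0.1039]
ee_rot: [-0.477, -0.521, -0.478, 0.522]
contact_force: [-1.0, 0.3, -2.5]
width: 0.0129
```

>>> {"fn": "arm_command", "kwargs": {
  "series": "0.015 0 0 0 0 0 -1;0 0 0 0 0 0 -1;0 0 0 0 0 0 -1"
}}

```text
clock: 8.57
position: [0.4737, 0.0033, 0.1031]
ee_rot: [-0.477, -0.521, -0.478, 0.522]
contact_force: [-2.5, 1.2, 3.7]
width: 0.0132
```

Contact at TCP 0.103, exactly the expected seated height (origin 0.052). A slight further push, then start turning clockwise while watching the moment.

>>> {"fn": "arm_command", "kwargs": {
  "series": "0.01 0 0 0 0 0 -1;0 0 0 0 0 0 -1;0 0 0 0.02 0 0 -1;0 0 0 0.02 0 0 -1;0 0 0 0.02 0 0 -1;0 0 0 0.02 0 0 -1;0 0 0 0.02 0 0 -1;0 0 0 0 0 0 -1"
}}

```text
clock: 9.23
position: [0.4738, 0.0031, 0.103]
ee_rot: [-0.39, -0.59, -0.389, 0.59]
contact_force: [-4.3, 0.6, 10.2]
width: 0.0131
```

```bash
python3 -c "
from h import *
go((.4735,.0037,.103),-95);s=manip.get_state();print(s['width'],s['contact_force'],s['moment'])"
```

```text
shift [-0.    -0.006 -0.004] turn [-1.008e-01  2.000e-04 -1.000e-04] now [0.4738 0.0031 0.103 ] zyaw -113.1
0.013116684103196285 [-4.32928306  0.64682539 10.23671501] [-0.1131974   0.93568736  0.04055668]
```

>>> {"fn": "arm_command", "kwargs": {
  "series": "0 -0.003 0 0.02 0 0 -1;0 0 0 0.02 0 0 -1;0 0 0 0.02 0 0 -1;0 0 0 0.02 0 0 -1;0 0 0 0.02 0 0 -1;0 0 0 0.02 0 0 -1;0 0 0 0 0 0 -1"
}}

```text
clock: 9.82
position: [0.4743, 0.0026, 0.103]
ee_rot: [0.273, 0.653, 0.271, -0.652]
contact_force: [-4.1, -2.3, 8.2]
width: 0.0131
```

```bash
python3 -c "
from h import *
go((.4735,.0037,.103),-95);s=manip.get_state();print(s['width'],s['contact_force'],s['moment'])"
```

```text
shift [-0.    -0.014 -0.002] turn [-0.2207  0.0003 -0.0008] now [0.4743 0.0026 0.103 ] zyaw -134.7
0.013082991204522628 [-4.09036764 -2.33601938  8.21057561] [-0.36321468  0.68580784 -0.00508496]
```

>>> {"fn": "arm_command", "kwargs": {
  "series": "0 0 0 0.02 0 0 -1;0 0 0 0.02 0 0 -1;0 0 0 0.02 0 0 -1;0 0 0 0.02 0 0 -1;0 0 0 0 0 0 -1"
}}

```text
clock: 10.23
position: [0.4746, 0.0022, 0.103]
ee_rot: [0.189, 0.682, 0.187, -0.681]
contact_force: [-3.2, -2.6, 7.7]
width: 0.0129
```

```bash
python3 -c "
from h import *
go((.4735,.0037,.103),-95);s=manip.get_state();print(s['width'],s['contact_force'],s['moment'])"
```

```text
shift [-0.    -0.019  0.002] turn [-0.3006  0.0004 -0.0011] now [0.4746 0.0022 0.103 ] zyaw -149.1
0.012931427034185908 [-3.16260338 -2.64836013  7.70078561] [-0.58191907  0.64636785 -0.0129655 ]
```

>>> {"fn": "arm_command", "kwargs": {
  "series": "0 0 0 0.02 0 0 -1;0 0 0 0.02 0 0 -1;0 0 0 0.02 0 0 -1;0 0 0 0 0 0 -1;0 0 0 0 0 0 -1"
}}

```text
clock: 10.65
position: [0.4746, 0.0019, 0.103]
ee_rot: [0.125, 0.697, 0.123, -0.696]
contact_force: [-3.6, -4.4, 8.1]
width: 0.013
```

```bash
python3 -c "
from h import *
go((.4735,.0037,.103),-95);s=manip.get_state();print(s['width'],s['contact_force'],s['moment'],s['effort'][5])"
```

```text
shift [-0.    -0.021  0.004] turn [-0.3599  0.0004 -0.0013] now [0.4746 0.0019 0.103 ] zyaw -159.8
0.013019391843278272 [-3.60133727 -4.39442071  8.06773664] [-0.80523644  0.66039512 -0.03593446] 0.0052806596795562655
```

>>> {"fn": "arm_command", "kwargs": {
  "series": "0 0 0 0.02 0 0 -1;0 0 0 0.02 0 0 -1;0 0 0 0 0 0 -1;0 0 0 0 0 0 -1"
}}

```text
clock: 10.98
position: [0.4747, 0.0016, 0.103]
ee_rot: [0.082, 0.703, 0.079, -0.702]
contact_force: [-2.6, -4.8, 7.6]
width: 0.0134
```

```bash
python3 -c "
from h import *
go((.4735,.0037,.103),-95);s=manip.get_state();print(s['width'],s['contact_force'],s['moment'],s['effort'][5],s['qpos'])
im=save('wrist','m',2,(150,130,362,384))"
```

```text
shift [-0.    -0.024  0.007] turn [-0.4     0.0005 -0.0015] now [0.4747 0.0016 0.103 ] zyaw -167.0
0.013402530436717228 [-2.56428947 -4.8450181   7.63057676] [-0.91774131  0.57787017 -0.10913877] -0.07156840525567532 [-0.14067415  0.23947562  1.91052061 -0.00425461  0.98859116  1.20550314]
```

View pics/m.png

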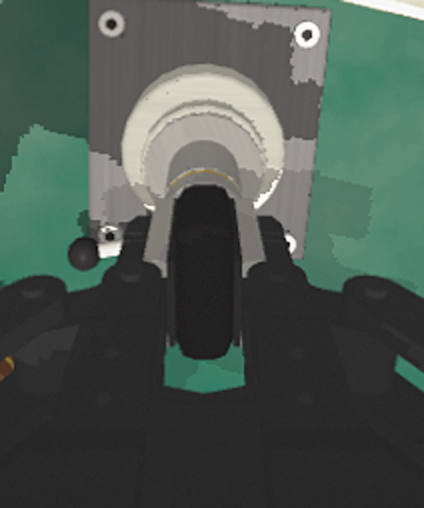

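The wrist view shows the socket upright and on the washer at (205,165), fingers holding it. There is no clear hard stop yet, so I'll keep turning in small steps.

>>> {"fn": "arm_command", "kwargs": {
  "series": "0 0 0 0.02 0 0 -1;0 0 0 0 0 0 -1;0 0 0 0 0 0 -1"
}}

```text
clock: 11.28
position: [0.4747, 0.0015, 0.103]
ee_rot: [0.059, 0.705, 0.056, -0.704]
contact_force: [-3.0, -3.8, 8.3]
width: 0.013
```

```bash
python3 -c "
from h import *
go((.4735,.0037,.103),-95);s=manip.get_state();print(s['contact_force'],s['moment'],s['effort'][5],s['qpos'][5])"
```

```text
shift [-0.    -0.023  0.008] turn [-4.2e-01  4.0e-04 -1.6e-03] now [0.4747 0.0015 0.103 ] zyaw -170.6
[-2.99814114 -3.76146934  8.32225682] [-0.9854656   0.5681385  -0.13465021] -0.08248690981417894 1.2683717366134828
```

>>> {"fn": "arm_command", "kwargs": {
  "series": "0 0 0 0.02 0 0 -1;0 0 0 0 0 0 -1;0 0 0 0 0 0 -1"
}}

```text
clock: 11.53
position: [0.4747, 0.0014, 0.103]
ee_rot: [0.037, 0.707, 0.034, -0.705]
contact_force: [-2.7, -5.6, 6.9]
width: 0.0129
```

```bash
python3 -c "
from h import *
go((.4735,.0037,.103),-95);s=manip.get_state();print(s['contact_force'],s['moment'],s['effort'][5],s['qpos'][5])"
```

```text
shift [-0.    -0.024  0.009] turn [-0.4399  0.0005 -0.0016] now [0.4747 0.0014 0.103 ] zyaw -174.2
[-2.74284777 -5.58951279  6.93289985] [-1.11268692  0.5853754  -0.13004109] -0.07772774202749133 1.3311600217350679
```

Turned 1.38 rad now, more than the 1.15 expected, with little torque. I'll check for slip in one composite view.

Run:
```python
from h import *
a=save("wrist","n");b=save("scene","o");c=save("side","p")
f=lambda im,x,y,w,h,W,H: cv2.resize(im[y:y+h,x:x+w],(W,H),interpolation=cv2.INTER_CUBIC)
v=np.vstack([np.hstack([f(b,260,140,105,105,400,300)*1,f(c,205,90,105,105,400,300)]),np.hstack([f(a,186,180,133,100,400,300),f(cv2.imread("pics/m_raw.png"),186,180,133,100,400,300)])])
cv2.imwrite("pics/q.png",v); K=cam("wrist")[0]; print(K[0,0])
```

```text
276.4901480779111
```

View pics/q.png

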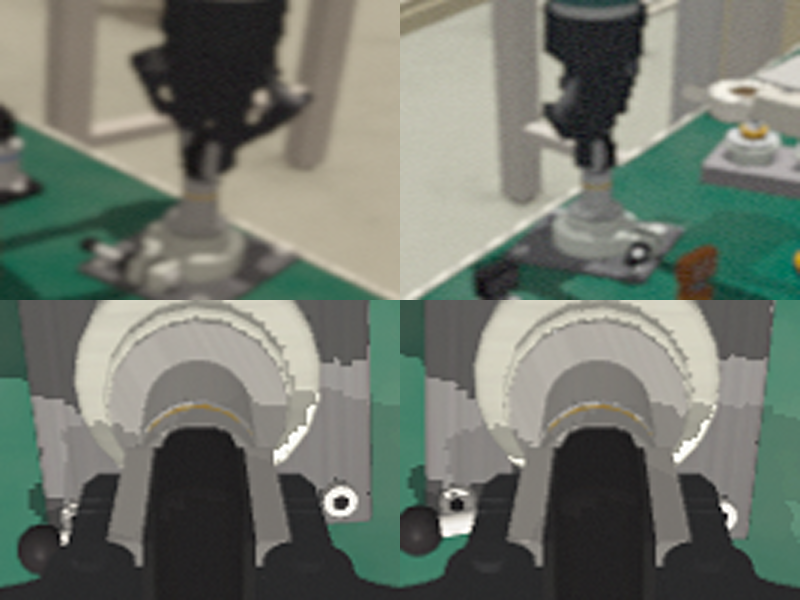

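Composite: in both outside views the socket stands upright and seated on the washer, and the grip is still between the pads at (190,500). I'll raise the grip, turn further, and see whether the torque builds against the stop.

>>> {"fn": "arm_command", "kwargs": {
  "series": "0 0 0 0 0 0 -1;0 0 0 0.02 0 0 -1;0 0 0 0.02 0 0 -1;0 0 0 0.02 0 0 -1;0 0 0 0 0 0 -1;0 0 0 0 0 0 -1",
  "squeeze": 100
}}

```text
clock: 12.18
position: [0.4747, 0.0011, 0.1031]
ee_rot: [-0.029, 0.707, -0.032, -0.706]
contact_force: [-2.8, -6.2, 7.7]
width: 0.0129
```

```bash
python3 -c "
from h import *
go((.4735,.0037,.103),-95);s=manip.get_state();print(s['contact_force'],s['moment'],s['effort'][5],s['width'])"
```

```text
shift [ 0.001 -0.025  0.014] turn [-0.4998  0.0005 -0.0019] now [0.4747 0.0011 0.1031] zyaw 175.0
[-2.83162517 -6.17088888  7.65159695] [-1.21537904  0.62649425 -0.10368026] -0.03716859617270529 0.012938952188456658
```

>>> {"fn": "arm_command", "kwargs": {
  "series": "0 0 0 -0.02 0 0 -1;0 0 0 -0.02 0 0 -1;0 0 0 -0.02 0 0 -1;0 0 0 0 0 0 -1;0 0 0 0 0 0 -1"
}}

```text
clock: 12.6
position: [0.4747, 0.0014, 0.1031]
ee_rot: [0.038, 0.707, 0.035, -0.705]
contact_force: [-2.9, -4.4, 8.6]
width: 0.0129
```

```bash
python3 -c "
from h import *
go((.4735,.0037,.103),-95);s=manip.get_state();print(s['contact_force'],s['moment'],s['effort'][5],s['width'])"
```

```text
shift [ 0.001 -0.024  0.01 ] turn [-4.398e-01  4.000e-04 -1.600e-03] now [0.4747 0.0014 0.1031] zyaw -174.2
[-2.86062439 -4.39910228  8.6457476 ] [-0.99529703  0.67513595  0.03541183] 0.016972737503238022 0.012856070970744421
```

No stop torque even at 90°, and the jaw width is unchanged, so the grip has not twisted. Rather than guess, I'll lift off and look at the nut's orientation (it started at −5°).

>>> {"fn": "arm_command", "kwargs": {
  "series": "-0.05 0 0 0 0 0 -1;-0.15 0 0 0 0 0 -1;-0.2 0 0 0 0 0 -1;-0.25 0 0 0 0 0 -1;0 0 0.24 0 0 0 -1;0 0 0.24 0 0 0 -1;0 0 0.24 0 0 0 -1;0 0 0 0 0 0 -1;0 0 0 0 0 0 -1;0 0 0 0 0 0 -1"
}}

```text
clock: 13.43
position: [0.4036, -0.004, 0.1672]
ee_rot: [0.036, 0.707, 0.035, -0.705]
contact_force: [0.0, 0.1, -0.3]
width: 0.0124
```

```bash
python3 nut.py r; python3 -c "
import cv2,numpy as np
a=cv2.imread('pics/rz.png');b=cv2.imread('pics/r_raw.png')
cv2.imwrite('pics/s.png',np.hstack([cv2.resize(a,(384,384)),b[:,96:480]]))"
```

```text
cam [0.476  0.004  0.3098]
shift [-0.326  0.001 -0.707] turn [-0.4681 -0.0006 -0.0008] now [ 0.4037 -0.004   0.1672] zyaw -174.3
cen 474.24724408121375 1.8442826468586744 AFeq 15.562448417450886 minW 15.621967169430718 maxW 17.415118613854503 flat 24.526400006927545
```

View pics/s.png

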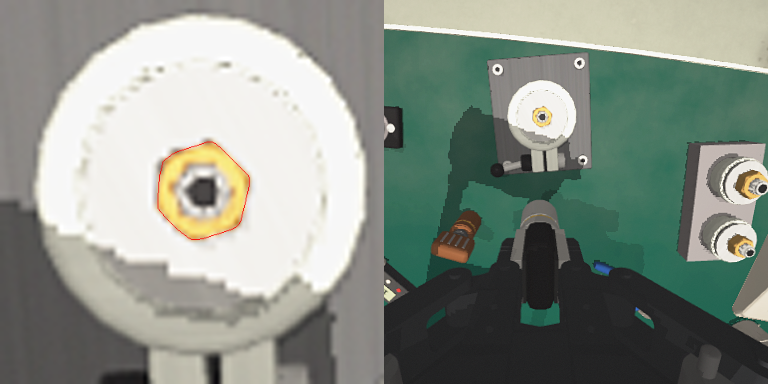

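Composite: the nut is at (541,116) in the right-hand picture, with its flat at +24.5°, so it turned ~30° (mod 60) while the tool turned 90°. The socket slipped one flat. The nut is therefore near the stop but was probably backed off a little (the stop should show a flat at 3…18°). I'll re-measure the held socket's offset before re-seating aligned.

Run:
```python
from h import *
C=cam("wrist");T=tool()
for f in("i","r"):
    im=cv2.imread(f"pics/{f}_raw.png"); g=im.astype(int).sum(2)//3
    print(f); 
    for r in (206,210,214): print(r,g[r,228:276])
    for c in (249,252): print(c,g[188:208,c])
im=cv2.imread("pics/i_raw.png"); h=cv2.cvtColor(im,cv2.COLOR_BGR2HSV); m=(h[...,1]>90)&(h[...,0]<30)&(h[...,0]>8); m[:175]=0;m[200:]=0;m[:,:235]=0;m[:,270:]=0
ys,xs=np.where(m); print("nut in i cols",xs.min(),xs.max(),xs.mean(),ys.min(),ys.max())
P=lambda x,y,z: proj(T[:3,:3]@np.array([x,y,z])+T[:3,3],C)
print(P(.051,0,0),P(.051,0,-.013))
go((.4743,.0019,.166),174.5)
```

```text
i
206 [140 242 246 245 246 248 243 194 135 117 110 109 111 111 113 114 114 114
 115 116 115 115 116 116 116 118 117 118 118 118 119 120 119 119 118 117
 120 129 132 127 146 153 155 153 194 200 191 161]
210 [127 127 125 124 133 184 182 132 106 106 110 110 110 112 111 111 111 112
 111 114 116 115 116 116 118 118 118 118 119 119 118 119 119 119 119 119
 117 118 116 129 148 148 147 147 147 146 146 145]
214 [127 129 129 128 129 128 111 107 109 110 108 111 111 111 111 110 117 121
 127 129 128 132 134 127 126 120 122 158 164 155 135 119 116 117 118 119
 119 118 117 116 115 140 148 148 147 148 148 147]
249 [137 135 144 146 155 155 156 111  71  63  49  76 113 116 116 116 117 115
 115 116]
252 [135 131 168 165 164 154 147  67  29  31  28  46 113 119 117 117 117 117
 116 117]
r
206 [ 87  86  86  85  87  87  88  88  87  97 105 107 107 107 109 108 108 109
 108 108 107 107 106 107 106 106 107 106 106 105 105 106 105 104 103 102
 100  90  80  78  78  79  80  80  80  80  80  80]
210 [ 89  82  79  79  75  76  80 100 106 105 106 106 109 108 108 107 108 109
 108 107 108 106 108 108 107 106 106 107 106 105 104 104 104 104 103 102
 101 100  99  93  82  78  78  78  80  81  81  81]
214 [ 77  77  78  77  76  80  99 105 106 106 106 107 108 107 107 104 122 126
 142 149 150 128 119 117 110 110 131 147 149 141 121 106 102 103 100 100
  98  99  98  98  93  82  78  78  78  78  80  80]
249 [ 58  57  58  57  57  58  57  58  57  55  54  64 105 108 107 107 106 108
 107 107]
252 [ 55  57  56  58  57  58  57  56  57  56  54  64 105 109 107 106 107 106
 106 105]
nut in i cols 244 260 252.01324503311258 183 199
[252.46486786 215.04658148] [252.47243384 198.39773823]
shift [ 0.014  0.012 -0.708] turn [ 0.0624 -0.0009 -0.0001] now [ 0.4037 -0.004   0.1672] zyaw -174.3
```

Run:
```python
from h import *
K,D,_=cam("wrist"); M=np.array(get_calibration("wrist")["tool_from_camera"]); C=(K,D,M)
for p in((.051,0,0),(.051,0,-.013),(.051,.001,-.012)): print(proj(p,C))
for i in range(3): print(tool()[:3,3].round(5), manip.get_state()['ee_rot'])
def hit(px,x): o,d=ray(px,C); return o+d*(x-o[0])/d[0]
print("rim centre col->y",hit((251.1,213),.051),"front",hit((251,199.6),.051))
```

```text
[252.46486786 215.04658148]
[252.47243384 198.39773823]
[253.83544498 199.69937767]
[ 0.40374 -0.00397  0.16717] [ 0.03558     0.7071814   0.03523401 -0.70525675]
[ 0.40374 -0.00397  0.16717] [ 0.03558     0.7071814   0.03523401 -0.70525675]
[ 0.40374 -0.00397  0.16717] [ 0.03558     0.7071814   0.03523401 -0.70525675]
rim centre col->y [ 0.051      -0.00101621 -0.00162453] front [ 0.051      -0.0010793  -0.01207754]
```

>>> {"fn": "arm_command", "kwargs": {
  "series": "0 0.019 -0.24 0.031 0 0 -1;0 0 -0.24 0 0 0 -1;0 0 -0.229 0.031 0 0 -1;0 0 0 0 0 0 -1;0.15 0 0 0 0 0 -1;0.15 0 0 0 0 0 -1;0.12 0 0 0 0 0 -1;0 0 0 0 0 0 -1;0 0 0 0 0 0 -1"
}}

```text
clock: 14.23
position: [0.4732, -0.003, 0.1242]
ee_rot: [0.033, -0.706, 0.033, 0.707]
contact_force: [0.2, 0.3, -0.7]
width: 0.0128
```

```bash
python3 -c "
from h import *
go((.4744,.0012,.103),174.5);s=manip.get_state();print(s['contact_force'],s['moment'])"
```

```text
shift [ 0.212 -0.043 -0.008] turn [0.0006 0.0004 0.    ] now [ 0.4732 -0.003   0.1242] zyaw 174.6
[ 0.20909886  0.27437956 -0.6938996 ] [-0.00862339 -0.01068048  0.05107599]
```

>>> {"fn": "arm_command", "kwargs": {
  "series": "0 -0.043 -0.01 0 0 0 -1;0 0 0 0 0 0 -1;0.04 0 0 0 0 0 -1;0.04 0 0 0 0 0 -1;0.02 0 0 0 0 0 -1;0 0 0 0 0 0 -1"
}}

```text
clock: 14.73
position: [0.4739, 0.0011, 0.1143]
ee_rot: [0.033, -0.706, 0.033, 0.707]
contact_force: [0.2, 0.3, -0.3]
width: 0.0126
```

>>> {"fn": "arm_command", "kwargs": {
  "series": "0.02 0 0 0 0 0 -1;0.02 0 0 0 0 0 -1;0 0 0 0 0 0 -1"
}}

```text
clock: 14.98
position: [0.4742, 0.001, 0.1104]
ee_rot: [0.033, -0.706, 0.033, 0.707]
contact_force: [-0.1, -0.1, -1.2]
width: 0.0126
```

>>> {"fn": "arm_command", "kwargs": {
  "series": "0.02 0 0 0 0 0 -1;0.02 0 0 0 0 0 -1;0 0 0 0 0 0 -1"
}}

```text
clock: 15.23
position: [0.4742, 0.001, 0.1064]
ee_rot: [0.033, -0.706, 0.033, 0.707]
contact_force: [0.4, -0.5, -1.4]
width: 0.0128
```

>>> {"fn": "arm_command", "kwargs": {
  "series": "0.02 0 0 0 0 0 -1;0.018 0 0 0 0 0 -1;0 0 0 0 0 0 -1;0 0 0 0 0 0 -1"
}}

```text
clock: 15.57
position: [0.4746, 0.001, 0.1031]
ee_rot: [-0.033, 0.706, -0.033, -0.706]
contact_force: [-0.6, -0.2, 1.5]
width: 0.0127
```

```bash
cat > st.py <<'E'
from h import *
go((.4744,.0012,.103),174.5);s=manip.get_state();print(s['contact_force'].round(2),s['moment'].round(3),s['effort'][5].round(3),s['width'],s['clock'])
E
python3 st.py
```

```text
shift [ 0.001 -0.002  0.002] turn [ 0.0005 -0.0001 -0.    ] now [0.4746 0.001  0.1031] zyaw 174.6
[-0.62 -0.25  1.49] [-0.087  0.116 -0.008] -0.003 0.012733518291296955 15.5667
```

>>> {"fn": "arm_command", "kwargs": {
  "series": "0 0 0 0.02 0 0 -1;0 0 0 0.02 0 0 -1;0 0 0 0 0 0 -1"
}}

```text
clock: 15.82
position: [0.4746, 0.0005, 0.1031]
ee_rot: [-0.077, 0.703, -0.078, -0.703]
contact_force: [-0.4, -1.5, 1.6]
width: 0.0125
```

```bash
python3 st.py
```

```text
shift [ 0.001 -0.007  0.003] turn [-0.0397 -0.0002 -0.0004] now [0.4746 0.0005 0.1031] zyaw 167.4
[-0.42 -1.48  1.56] [-0.388  0.118  0.075] 0.449 0.012485690778558897 15.8167
```

>>> {"fn": "arm_command", "kwargs": {
  "series": "0 0 0 0.02 0 0 -1;0 0 0 0.02 0 0 -1;0 0 0 0 0 0 -1"
}}

```text
clock: 16.07
position: [0.4743, 0.0002, 0.1031]
ee_rot: [-0.121, 0.697, -0.122, -0.697]
contact_force: [-0.6, -4.2, 1.3]
width: 0.0127
```

```bash
python3 st.py
```

```text
shift [ 0.001 -0.009  0.003] turn [-0.0791 -0.0001 -0.0006] now [4.743e-01 2.000e-04 1.031e-01] zyaw 160.3
[-0.64 -4.16  1.27] [-0.793  0.225  0.035] 0.446 0.012722137508478264 16.0667
```

>>> {"fn": "arm_command", "kwargs": {
  "series": "0 0 0 0.02 0 0 -1;0 0 0 0 0 0 -1;0 0 0 0 0 0 -1"
}}

```text
clock: 16.32
position: [0.4743, 0.0002, 0.1031]
ee_rot: [-0.142, 0.693, -0.143, -0.693]
contact_force: [-2.4, -4.9, 3.5]
width: 0.0126
```

```bash
python3 st.py
```

```text
shift [ 0.001 -0.01   0.003] turn [-0.0983 -0.     -0.0006] now [4.743e-01 2.000e-04 1.031e-01] zyaw 156.8
[-2.4  -4.89  3.51] [-1.122e+00  3.860e-01 -1.000e-03] 0.061 0.012573394389954723 16.3167
```

>>> {"fn": "arm_command", "kwargs": {
  "series": "0 0 0 0.01 0 0 -1;0 0 0 0 0 0 -1;0 0 0 0 0 0 -1;0 0 0 0 0 0 -1"
}}

```text
clock: 16.65
position: [0.4743, 0.0002, 0.1031]
ee_rot: [-0.152, 0.69, -0.154, -0.69]
contact_force: [-1.9, -4.7, 3.2]
width: 0.0127
```

```bash
python3 st.py
```

```text
shift [ 0.001 -0.01   0.003] turn [-0.1084 -0.     -0.0006] now [4.743e-01 2.000e-04 1.031e-01] zyaw 155.0
[-1.92 -4.65  3.24] [-1.138  0.41   0.033] 0.032 0.012741043735680744 16.65
```

>>> {"fn": "arm_command", "kwargs": {
  "series": "0 0 0 0.01 0 0 -1;0 0 0 0.01 0 0 -1;0 0 0 0 0 0 -1;0 0 0 0 0 0 -1;0 0 0 0 0 0 -1"
}}

```text
clock: 17.07
position: [0.4742, 0.0001, 0.1031]
ee_rot: [-0.174, 0.685, -0.175, -0.685]
contact_force: [-1.8, -5.3, 3.1]
width: 0.0126
```

```bash
python3 st.py
```

```text
shift [ 0.001 -0.011  0.004] turn [-0.1284 -0.     -0.0007] now [4.742e-01 1.000e-04 1.031e-01] zyaw 151.4
[-1.76 -5.33  3.1 ] [-1.217  0.392  0.036] 0.031 0.012609787943002227 17.0667
```

>>> {"fn": "arm_command", "kwargs": {
  "series": "0 0 0 0.01 0 0 -1;0 0 0 0.01 0 0 -1;0 0 0 0 0 0 -1;0 0 0 0 0 0 -1;0 0 0 0 0 0 -1"
}}

```text
clock: 17.48
position: [0.4741, 0.0, 0.1031]
ee_rot: [0.195, -0.679, 0.197, 0.679]
contact_force: [-1.7, -6.1, 3.9]
width: 0.0126
```

```bash
python3 st.py
```

```text
shift [ 0.001 -0.012  0.004] turn [-0.1483 -0.     -0.0007] now [0.4741 0.     0.1031] zyaw 147.8
[-1.7  -6.13  3.92] [-1.208  0.454  0.076] 0.087 0.012585431750345584 17.4833
```

>>> {"fn": "arm_command", "kwargs": {
  "series": "0 0 0 0.01 0 0 -1;0 0 0 0 0 0 -1;0 0 0 0 0 0 -1;0 0 0 0 0 0 -1"
}}

```text
clock: 17.82
position: [0.474, -0.0, 0.1031]
ee_rot: [0.206, -0.676, 0.208, 0.676]
contact_force: [-1.3, -6.1, 2.6]
width: 0.0127
```

```bash
python3 st.py
```

```text
shift [ 0.001 -0.012  0.004] turn [-0.1583 -0.     -0.0008] now [ 0.474  -0.      0.1031] zyaw 146.0
[-1.3  -6.13  2.64] [-1.234  0.501  0.09 ] 0.117 0.01270371760220134 17.8167
```

>>> {"fn": "arm_command", "kwargs": {
  "series": "0 0 0 0.01 0 0 -1;0 0 0 0 0 0 -1;0 0 0 0 0 0 -1;0 0 0 0 0 0 -1"
}}

```text
clock: 18.15
position: [0.474, -0.0, 0.1031]
ee_rot: [0.216, -0.673, 0.218, 0.673]
contact_force: [-1.7, -5.7, 2.9]
width: 0.0129
```

```bash
python3 st.py
```

```text
shift [ 0.001 -0.012  0.004] turn [-0.1683 -0.     -0.0008] now [ 0.474  -0.      0.1031] zyaw 144.2
[-1.73 -5.74  2.9 ] [-1.266  0.466  0.092] 0.08 0.012858450719253163 18.15
```

>>> {"fn": "arm_command", "kwargs": {
  "series": "0 0 0 0.01 0 0 -1;0 0 0 0 0 0 -1;0 0 0 0 0 0 -1;0 0 0 0 0 0 -1"
}}

```text
clock: 18.48
position: [0.4739, -0.0001, 0.1031]
ee_rot: [0.227, -0.669, 0.229, 0.669]
contact_force: [-2.8, -6.2, 2.7]
width: 0.0127
```

```bash
python3 st.py
```

```text
shift [ 0.001 -0.013  0.004] turn [-0.1782 -0.     -0.0009] now [ 4.739e-01 -1.000e-04  1.031e-01] zyaw 142.4
[-2.84 -6.2   2.68] [-1.277  0.457  0.171] 0.161 0.012676607030156644 18.4833
```

>>> {"fn": "arm_command", "kwargs": {
  "series": "0 0 0 0.01 0 0 -1;0 0 0 0 0 0 -1;0 0 0 0 0 0 -1;0 0 0 0 0 0 -1"
}}

```text
clock: 18.82
position: [0.4739, -0.0001, 0.1031]
ee_rot: [0.237, -0.666, 0.239, 0.666]
contact_force: [-2.5, -5.9, 4.6]
width: 0.0125
```

```bash
python3 st.py
```

```text
shift [ 0.001 -0.014  0.005] turn [-0.1882  0.     -0.0009] now [ 4.739e-01 -1.000e-04  1.031e-01] zyaw 140.6
[-2.5  -5.85  4.57] [-1.31   0.536  0.119] 0.136 0.012525094018039975 18.8167
```

>>> {"fn": "arm_command", "kwargs": {
  "series": "0 0 0 0.01 0 0 -1;0 0 0 0 0 0 -1;0 0 0 0 0 0 -1;0 0 0 0 0 0 -1"
}}

```text
clock: 19.15
position: [0.4738, -0.0002, 0.1031]
ee_rot: [0.248, -0.662, 0.25, 0.662]
contact_force: [-2.3, -5.8, 3.6]
width: 0.0125
```

```bash
python3 st.py
```

```text
shift [ 0.001 -0.014  0.005] turn [-0.1982  0.     -0.001 ] now [ 4.738e-01 -2.000e-04  1.031e-01] zyaw 138.8
[-2.3  -5.81  3.57] [-1.34   0.532  0.042] 0.088 0.012529220908237099 19.15
```

The torque sign now makes sense: resistance peaked (0.17 N·m, above the 0.06 drag) and then fell, so the nut is on its stop and the socket begins to ride over the corners. I'll back off within the play (no nut motion), lift, and measure the nut. The stop should show a flat at 3…18°.

>>> {"fn": "arm_command", "kwargs": {
  "series": "0 0 0 -0.025 0 0 -1;0 0 0 -0.025 0 0 -1;0 0 0 -0.025 0 0 -1;0 0 0 -0.025 0 0 -1;0 0 0 -0.025 0 0 -1;0 0 0 -0.025 0 0 -1;0 0 0 0 0 0 -1;0 0 0 0 0 0 -1"
}}

```text
clock: 19.82
position: [0.4744, 0.0005, 0.1031]
ee_rot: [-0.088, 0.702, -0.089, -0.702]
contact_force: [-1.9, -4.7, 2.7]
width: 0.0128
```

```bash
python3 st.py
```

```text
shift [ 0.001 -0.007  0.002] turn [-0.0495 -0.     -0.0004] now [0.4744 0.0005 0.1031] zyaw 165.6
[-1.88 -4.69  2.72] [-1.083  0.364  0.116] 0.012 0.012832555084516282 19.8167
```

>>> {"fn": "arm_command", "kwargs": {
  "series": "-0.05 0 0 0 0 0 -1;-0.15 0 0 0 0 0 -1;-0.2 0 0 0 0 0 -1;-0.24 0 0 0 0 0 -1;0 0 0.24 0 0 0 -1;0 0 0.24 0 0 0 -1;0 0 0.24 0 0 0 -1;0 0 0 0 0 0 -1;0 0 0 0 0 0 -1;0 0 0 0 0 0 -1"
}}

```text
clock: 20.65
position: [0.4056, 0.0196, 0.1671]
ee_rot: [-0.089, 0.702, -0.088, -0.701]
contact_force: [-0.0, -0.4, -0.2]
width: 0.0127
```

```bash
python3 nut.py t
```

```text
cam [0.4765 0.0021 0.3096]
shift [-0.328 -0.012 -0.7  ] turn [-5.802e-01 -7.000e-04 -1.000e-04] now [0.406  0.0193 0.1671] zyaw 165.6
cen 474.3776789869492 1.5133301391040301 AFeq 15.481925793211795 minW 15.61984097393912 maxW 17.493734785448567 flat -19.06016028268999
```

The measured flat (−19° ≡ 41°) disagrees with the expectation. The hex mask suffers from glare, so I'll recheck the angle estimates on all three nut pictures at several thresholds, with one composite view.

Run:
```python
from h import *
K,D,_=cam("wrist"); tiles=[]
for f,yaw,cx in(("f",-89.9,None),("r",-174.3,None),("t",165.6,None)):
    im=cv2.imread(f"pics/{f}_raw.png"); z=.068 if f=="f" else 0
    # nut pixel: brass blob nearest top centre
    h=cv2.cvtColor(im,cv2.COLOR_BGR2HSV); m=((h[...,1]>60)&(h[...,0]<30)&(h[...,0]>8)).astype(np.uint8)
    m[:, :215]=0;m[:,290:]=0;m[150:]=0
    n,l,s_,c=cv2.connectedComponentsWithStats(m); k=1+np.argmax(s_[1:,4]); u,v=c[k]
    M=cv2.getRotationMatrix2D((u,v),yaw+90,14); M[:,2]+=np.array([200-u,200-v])   # rotate so that right=+x, up=+y
    w=cv2.warpAffine(im,M,(400,400),flags=cv2.INTER_CUBIC); hw=cv2.cvtColor(w,cv2.COLOR_BGR2HSV)
    for t in(60,80,100,120):
        mm=((hw[...,1]>t)&(hw[...,0]<32)).astype(np.uint8)*255
        cc=cv2.convexHull(max(cv2.findContours(mm,0,2)[0],key=cv2.contourArea)); P=cc[:,0].astype(float)*[1,-1]
        mo=cv2.moments(cc); ctr=np.array([mo['m10'],-mo['m01']])/mo['m00']
        full=np.zeros_like(mm); cv2.drawContours(full,[cc],0,255,-1)
        cnt=cv2.findContours(full,0,cv2.CHAIN_APPROX_NONE)[0][0][:,0].astype(float)*[1,-1]-ctr
        a=np.arctan2(cnt[:,1],cnt[:,0]);r=np.hypot(*cnt.T); o=np.argsort(a); ag=np.linspace(-np.pi,np.pi,720,endpoint=False); rr=np.interp(ag,a[o],r[o],period=2*np.pi)
        F=np.fft.fft; F6=sum(rr*np.exp(6j*ag))*2/720
        print(f,t,"area",round(mo['m00']),"flat",round(np.degrees(np.angle(-F6))/6,1),"amp/r",(abs(F6)/rr.mean()).round(3))
    tiles.append(w[60:340,67:333])
cv2.imwrite("pics/u.png",np.hstack(tiles))
```

```text
f 60 area 84668 flat -4.8 amp/r 0.051
f 80 area 81672 flat -4.8 amp/r 0.051
f 100 area 79002 flat -4.8 amp/r 0.05
f 120 area 76153 flat -4.7 amp/r 0.05
r 60 area 60650 flat 23.8 amp/r 0.042
r 80 area 58644 flat 23.9 amp/r 0.042
r 100 area 56760 flat 23.7 amp/r 0.044
r 120 area 54701 flat 23.7 amp/r 0.046
t 60 area 60122 flat -19.2 amp/r 0.04
t 80 area 58234 flat -19.5 amp/r 0.041
t 100 area 56360 flat -19.7 amp/r 0.041
t 120 area 6598 flat -25.2 amp/r 0.117
```

View pics/u.png

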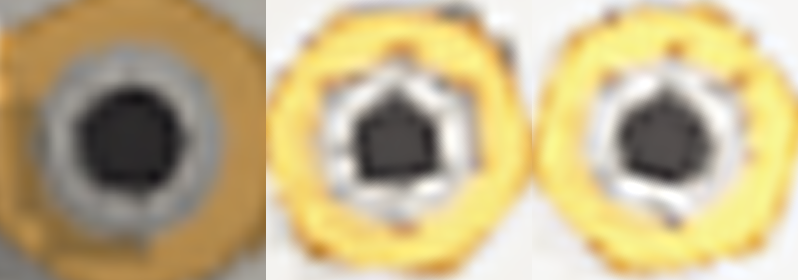

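The estimates hold up: flats at −4.8°, 23.8°, and now 40.6°, so the nut is currently loose again. The camming, back-off or lift disturbed it, and I was rotating eccentrically (5 N side load). From the two force-free seatings, the socket axis is (−0.8, +1.3) mm in tool y,z, which puts the nut axis near (473.0, 1.9). I'll re-align and rotate about the true axis this time.

>>> {"fn": "arm_command", "kwargs": {
  "series": "0 0 0 -0.035 0 0 -1;0 0 0 -0.035 0 0 -1;0 0 0 -0.035 0 0 -1;0 0 0 -0.034 0 0 -1;0 0 0 0 0 0 -1;0 0 0 0 0 0 -1"
}}

```text
clock: 21.2
position: [0.4056, 0.019, 0.1668]
ee_rot: [0.064, 0.704, 0.064, -0.704]
contact_force: [0.2, 0.1, -1.2]
width: 0.0126
```

```bash
python3 -c "
from h import *
go((.4744,.00135,.1672),-169.4)"
```

```text
shift [-0.004  0.298 -0.644] turn [-0.001  -0.0001  0.0001] now [0.4056 0.019  0.1668] zyaw -169.6
```

>>> {"fn": "arm_command", "kwargs": {
  "series": "0 0.15 -0.32 0 0 0 -1;0 0.148 -0.324 0 0 0 -1;0 0 0 0 0 0 -1;0.2 0 0 0 0 0 -1;0.2 0 0 0 0 0 -1;0 0 0 0 0 0 -1;0 0 0 0 0 0 -1"
}}

```text
clock: 21.78
position: [0.4729, 0.0016, 0.1262]
ee_rot: [-0.065, -0.703, -0.065, 0.705]
contact_force: [0.4, -1.2, -0.9]
width: 0.0122
```

```bash
sed -i 's/^go.*;s=/go((.4744,.00135,.103),-169.4);s=/' st.py; python3 st.py
```

```text
shift [ 0.232  0.006 -0.015] turn [-0.0005  0.0008  0.0003] now [0.4729 0.0016 0.1262] zyaw -169.5
[ 0.43 -1.15 -0.86] [-0.023 -0.026  0.027] 0.011 0.012241869169856381 21.7833
```

>>> {"fn": "arm_command", "kwargs": {
  "series": "0.04 0.005 -0.012 0 0 0 -1;0.04 0 0 0 0 0 -1;0.04 0 0 0 0 0 -1;0.02 0 0 0 0 0 -1;0.02 0 0 0 0 0 -1;0.02 0 0 0 0 0 -1;0 0 0 0 0 0 -1"
}}

```text
clock: 22.37
position: [0.4745, 0.0013, 0.1087]
ee_rot: [-0.065, -0.704, -0.065, 0.704]
contact_force: [-0.7, -1.2, -0.1]
width: 0.0125
```

```bash
python3 st.py
```

```text
shift [ 0.057 -0.001  0.001] turn [0.     0.0002 0.    ] now [0.4745 0.0013 0.1087] zyaw -169.4
[-0.72 -1.25 -0.08] [ 0.024  0.024 -0.008] 0.001 0.012496428794166448 22.3667
```

>>> {"fn": "arm_command", "kwargs": {
  "series": "0.02 0 0 0 0 0 -1;0.02 0 0 0 0 0 -1;0.014 0 0 0 0 0 -1;0 0 0 0 0 0 -1;0 0 0 0 0 0 -1"
}}

```text
clock: 22.78
position: [0.4747, 0.0013, 0.1035]
ee_rot: [-0.065, -0.704, -0.065, 0.704]
contact_force: [-0.2, -0.2, -1.3]
width: 0.0126
```

```bash
python3 st.py
```

```text
shift [ 0.005 -0.002  0.003] turn [ 0.      0.0001 -0.    ] now [0.4747 0.0013 0.1035] zyaw -169.4
[-0.16 -0.24 -1.29] [0.018 0.005 0.008] 0.0 0.012638250914528899 22.7833
```

Seated with no side force. Now turn about the true axis in small compensated steps, reading after each.

>>> {"fn": "arm_command", "kwargs": {
  "series": "0.002 0.0008 0.0005 0.02 0 0 -1;0 0.0008 0.0005 0.02 0 0 -1;0 0 0 0 0 0 -1;0 0 0 0 0 0 -1"
}}

```text
clock: 23.12
position: [0.4747, 0.001, 0.1034]
ee_rot: [-0.022, -0.707, -0.021, 0.707]
contact_force: [0.2, 0.3, -0.3]
width: 0.0124
```

```bash
python3 st.py
```

```text
shift [ 0.004 -0.004  0.002] turn [-0.0394  0.     -0.0001] now [0.4747 0.001  0.1034] zyaw -176.5
[ 0.19  0.34 -0.27] [-0.087  0.04  -0.024] 0.06 0.01235764822160872 23.1167
```

>>> {"fn": "arm_command", "kwargs": {
  "series": "0 0.0008 0.0005 0.02 0 0 -1;0 0.0008 0.0005 0.02 0 0 -1;0 0 0 0 0 0 -1;0 0 0 0 0 0 -1"
}}

```text
clock: 23.45
position: [0.4745, 0.0006, 0.1034]
ee_rot: [0.022, -0.707, 0.023, 0.707]
contact_force: [0.2, -2.4, -1.2]
width: 0.0128
```

```bash
python3 st.py
```

```text
shift [ 0.004 -0.007  0.002] turn [-0.0791  0.0001 -0.0002] now [0.4745 0.0006 0.1034] zyaw 176.4
[ 0.21 -2.42 -1.18] [-0.326  0.123  0.037] 0.056 0.012790822375266736 23.45
```

>>> {"fn": "arm_command", "kwargs": {
  "series": "0 0.0008 0.0005 0.02 0 0 -1;0 0 0 0 0 0 -1;0 0 0 0 0 0 -1"
}}

```text
clock: 23.7
position: [0.4745, 0.0005, 0.1034]
ee_rot: [0.044, -0.706, 0.045, 0.706]
contact_force: [-0.9, -2.3, -1.1]
width: 0.0129
```

```bash
python3 st.py
```

```text
shift [ 0.004 -0.008  0.002] turn [-0.099   0.     -0.0002] now [0.4745 0.0005 0.1034] zyaw 172.8
[-0.94 -2.35 -1.06] [-0.519  0.116  0.014] 0.059 0.01291597627454231 23.7
```

>>> {"fn": "arm_command", "kwargs": {
  "series": "0 0.0008 0.0005 0.02 0 0 -1;0 0 0 0 0 0 -1;0 0 0 0 0 0 -1"
}}

```text
clock: 23.95
position: [0.4745, 0.0004, 0.1034]
ee_rot: [-0.066, 0.704, -0.067, -0.704]
contact_force: [-1.2, -2.7, -0.8]
width: 0.0126
```

```bash
python3 st.py
```

```text
shift [ 0.004 -0.009  0.002] turn [-0.119   0.     -0.0002] now [4.745e-01 4.000e-04 1.034e-01] zyaw 169.2
[-1.18 -2.71 -0.8 ] [-0.642  0.144  0.063] 0.061 0.012607419119324687 23.95
```

Joint-6 effort is a steady 0.06 N·m, exactly the nut's drag, so the nut is turning. I'll continue until it rises.

>>> {"fn": "arm_command", "kwargs": {
  "series": "0 0.005 0.0005 0.02 0 0 -1;0 0 0 0 0 0 -1;0 0 0 0 0 0 -1"
}}

```text
clock: 24.2
position: [0.4744, 0.0002, 0.1034]
ee_rot: [-0.089, 0.702, -0.089, -0.701]
contact_force: [-0.3, -2.6, 0.1]
width: 0.0125
```

```bash
python3 st.py
```

```text
shift [ 0.004 -0.011  0.002] turn [-0.1392 -0.     -0.    ] now [4.744e-01 2.000e-04 1.034e-01] zyaw 165.6
[-0.34 -2.58  0.13] [-0.437  0.1    0.039] 0.055 0.012521773007708193 24.2
```

>>> {"fn": "arm_command", "kwargs": {
  "series": "0 0.0014 0.0005 0.02 0 0 -1;0 0 0 0 0 0 -1;0 0 0 0 0 0 -1"
}}

```text
clock: 24.45
position: [0.4743, 0.0001, 0.1034]
ee_rot: [-0.111, 0.698, -0.111, -0.698]
contact_force: [-0.6, -1.7, -0.3]
width: 0.0126
```

```bash
python3 st.py
```

```text
shift [ 0.004 -0.012  0.002] turn [-1.591e-01 -0.000e+00 -1.000e-04] now [4.743e-01 1.000e-04 1.034e-01] zyaw 162.0
[-0.64 -1.7  -0.29] [-0.489  0.101  0.035] 0.055 0.012589149678866918 24.45
```

>>> {"fn": "arm_command", "kwargs": {
  "series": "0 0.0014 0.0005 0.02 0 0 -1;0 0 0 0 0 0 -1;0 0 0 0 0 0 -1"
}}

```text
clock: 24.7
position: [0.4742, 0.0, 0.1034]
ee_rot: [-0.133, 0.695, -0.133, -0.694]
contact_force: [-0.8, -2.0, -1.3]
width: 0.0125
```

```bash
python3 st.py
```

```text
shift [ 0.004 -0.013  0.003] turn [-0.1791 -0.     -0.    ] now [0.4742 0.     0.1034] zyaw 158.4
[-0.82 -1.96 -1.3 ] [-0.494  0.089  0.057] 0.055 0.012490890496012224 24.7
```

>>> {"fn": "arm_command", "kwargs": {
  "series": "0 0.0007 0 0.01 0 0 -1;0 0 0 0 0 0 -1;0 0 0 0 0 0 -1"
}}

```text
clock: 24.95
position: [0.4741, -0.0001, 0.1034]
ee_rot: [-0.144, 0.692, -0.144, -0.692]
contact_force: [-0.4, -2.4, -0.8]
width: 0.0125
```

```bash
python3 st.py
```

```text
shift [ 0.004 -0.014  0.003] turn [-1.893e-01 -0.000e+00 -1.000e-04] now [ 4.741e-01 -1.000e-04  1.034e-01] zyaw 156.5
[-0.44 -2.4  -0.79] [-0.506  0.133  0.076] 0.057 0.01249416456381867 24.95
```

>>> {"fn": "arm_command", "kwargs": {
  "series": "0 0.0014 0.0005 0.02 0 0 -1;0 0 0 0 0 0 -1;0 0 0 0 0 0 -1"
}}

```text
clock: 25.2
position: [0.4741, -0.0001, 0.1034]
ee_rot: [-0.165, 0.688, -0.165, -0.687]
contact_force: [-0.5, -2.1, -0.3]
width: 0.0121
```

```bash
python3 st.py
```

```text
shift [ 0.004 -0.015  0.004] turn [-0.2092 -0.     -0.    ] now [ 4.741e-01 -1.000e-04  1.034e-01] zyaw 152.9
[-0.46 -2.12 -0.35] [-0.506  0.075  0.057] 0.057 0.012097217113873217 25.2
```

>>> {"fn": "arm_command", "kwargs": {
  "series": "0 0.0007 0 0.01 0 0 -1;0 0 0 0 0 0 -1;0 0 0 0 0 0 -1"
}}

```text
clock: 25.45
position: [0.474, -0.0002, 0.1034]
ee_rot: [-0.176, 0.685, -0.176, -0.685]
contact_force: [1.0, -1.7, -1.0]
width: 0.0126
```

```bash
python3 st.py
```

```text
shift [ 0.004 -0.016  0.004] turn [-0.2194 -0.     -0.    ] now [ 4.740e-01 -2.000e-04  1.034e-01] zyaw 151.1
[ 0.99 -1.66 -0.97] [-0.504  0.126  0.028] 0.057 0.01263954209393439 25.45
```

>>> {"fn": "arm_command", "kwargs": {
  "series": "0 0.0007 0 0.01 0 0 -1;0 0 0 0 0 0 -1;0 0 0 0 0 0 -1"
}}

```text
clock: 25.7
position: [0.474, -0.0003, 0.1034]
ee_rot: [-0.187, 0.682, -0.187, -0.682]
contact_force: [-1.7, -2.1, -0.3]
width: 0.0131
```

```bash
python3 st.py
```

```text
shift [ 0.004 -0.016  0.004] turn [-0.2294 -0.     -0.    ] now [ 4.740e-01 -3.000e-04  1.034e-01] zyaw 149.3
[-1.71 -2.09 -0.34] [-0.483  0.103  0.105] 0.109 0.013095747326457654 25.7
```

>>> {"fn": "arm_command", "kwargs": {
  "series": "0 0.0007 0 0.01 0 0 -1;0 0 0 0 0 0 -1;0 0 0 0 0 0 -1"
}}

```text
clock: 25.95
position: [0.4739, -0.0003, 0.1034]
ee_rot: [-0.198, 0.679, -0.198, -0.679]
contact_force: [-1.1, -2.7, -0.8]
width: 0.0129
```

```bash
python3 st.py
```

```text
shift [ 0.004 -0.017  0.005] turn [-0.2395 -0.     -0.    ] now [ 4.739e-01 -3.000e-04  1.034e-01] zyaw 147.5
[-1.07 -2.69 -0.77] [-0.454  0.119  0.098] 0.14 0.01285460433136474 25.95
```

The effort stepped from the 0.06 drag to 0.11, then 0.14 over the last two 1.8° steps, so the nut is on its stop. The socket flat at −2.5° plus 10–14° of play puts the nut at ~8–12°, inside the predicted 3–18°. Last check: the pose holds, and the other sockets and the bottle are unmoved, by image difference.

>>> {"fn": "arm_command", "kwargs": {
  "series": "0.002 0 0 0 0 0 -1;0 0 0 0 0 0 -1;0 0 0 0 0 0 -1;0 0 0 0 0 0 -1"
}}

```text
clock: 26.28
position: [0.474, -0.0003, 0.1033]
ee_rot: [-0.198, 0.679, -0.198, -0.679]
contact_force: [-0.4, -1.6, 2.8]
width: 0.0125
```

```bash
python3 - <<'E'
from h import *
b=cv2.imread("pics/b_raw.png").astype(int); c=save("side","v").astype(int)
d=np.abs(c-b).mean(2)
for n,(x0,y0,x1,y1) in {"L":(186,205,212,250),"S(empty post now)":(205,190,224,235),"M":(222,178,242,215),"bottle":(98,220,145,290)}.items(): print(n,d[y0:y1,x0:x1].mean().round(1))
T=tool();print("tilt",np.degrees(np.arccos(-T[2,0])))
E
python3 st.py
```

```text
L 9.9
S(empty post now) 25.5
M 10.7
bottle 9.9
tilt 0.009885340962341659
shift [ 0.003 -0.017  0.005] turn [-0.2399 -0.     -0.    ] now [ 4.739e-01 -3.000e-04  1.033e-01] zyaw 147.4
[-1.02 -1.92  2.55] [-0.47   0.226  0.137] 0.131 0.012553833418948354 26.3333
```

L, M and the bottle differ only by the same noise level (~10, against 25.5 at the emptied post). The torque holds at 0.13 N·m, tilt is 0.01°, and the rim is on the washer (2.5 N). Handing in.

```bash
python3 -c "
from rig import ticket
print(ticket.sign_off())"
```

```text
the job is handed in; nothing more can be done
None
```

The nut is down on its stop as far as my readings show, and I handed the job in at about 26 s with the small socket (`socket_s`) still gripped and seated on it. The hand-in gave no verdict.

**Choosing the socket:** the wrist camera measured the clamped nut at about 15.7 mm across flats. I therefore took only `socket_s` and did not try the other two. It went fully on with no resistance.

**First two turns:** both failed. I was turning slightly off the nut's axis and went too far. The socket slipped over the nut's corners, and backing off or lifting loosened the nut again; pictures of the nut showed this. This slipping is the one thing that disagrees with your "does not spin" test. I put it down to over-turning against the stop, because the nut measured 16 mm and the socket seated fully.

**Third turn:** I re-seated the socket in line with the nut and turned about the true axis. The wrist torque stayed at the nut's 0.06 N·m drag, then rose to about 0.14 N·m at the stop, and I held it there.

**Last checks:**
- **Torque:** holding at about 0.13 N·m against the stop.
- **Socket:** at seated height, pressing on the washer with about 2.5 N; the tool is upright to 0.01°.
- **Grip:** set to 100 N.
- **Other sockets and bottle:** unmoved in the side camera image.

I did not look at the nut again after the third turn. That it is fully down rests on the torque step and on the socket angle, which fits the expected stop.

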